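# Seat a notched bracket in a keyed weld jig and lock it

### The arm

A 6-joint arm with a two-finger parallel gripper is mounted at the origin on a cart in front of the work surface, level with it; the furniture and walls round the work are solid. World frame = base frame: x ahead of the robot, y to its left, z up, the work surface at z = 0. Lengths are in mm, angles in rad, forces in N, time in s.
With the tool pointing down it reaches from about 350 to 975 mm from the base axis. Payload 7.1 kg.
Tool frame: the origin (TCP) lies at the very end of the fingers, on their centre line; the grasp point (between the pads) lies 19 mm behind it; y points along the fingers, x is the direction in which the jaws open and shut, and the axes are right-handed (so a half turn about y gives the same grasp; the last joint's range is limited). The gripper opens to 88 mm and grips with 3 to 60 N. Pads are 20 mm wide; open, the fingers measure 115 mm over their backs; the gripper's body (75 mm by 178 mm) begins 61 mm behind the grasp point.
Start: joints at [-1.329, 0.423, 1.63, -0, 1.089, -0.019], TCP at [161.177, -603.843, 222.675] pointing down, gripper open.
Joint ranges: [-3, 3], [-0.9, 2.11], [0.09, 2.58], [-1.31, 4.45], [0.11, 2.69], [-2.54, 2.54]. Speed limits (rad/s): [2.39, 2.39, 3.01, 3.14, 3.14, 3.14].

### API

Orientations are given as a rotation vector (axis times angle).
In Python, from workcell import ctrl gives the robot as it stands. The module is installed in compiled form; this text tells all that it offers.
- The arm moves only by the tool jog_arm, never from a script. Its argument "steps" is a list of rows, each an object with "turn": the turn, a rotation vector about the world's x, y, z scaled (see below), a list of three; "dp": the shift along the world's x, y, z scaled (see below), a list of three; "claw": the opening, from 0 (shut) to 1 (fully open). In form: [{"turn": [wx, wy, wz], "dp": [x, y, z], "claw": claw}, ...]. A call has 1 to 12 rows; each row is the pose to reach, as a shift and turn from the pose measured when the call began, turning the shorter way round; what a row does not reach only later rows make up. The controller multiplies each number of a shift by 80 mm and each number of a turn by pi rad. A row lasts 1/12 s, in which the tool goes at most 41.7 mm and 7.16 degrees, less where a joint would pass 70% of its speed; a pose out of reach is approached as far as the arm can. A call with a number of a shift or a turn outside -1 to 1 is refused whole. A call with a gripper value outside its range is refused whole. The fingers move at their own pace and stop on an object; the grip force is fixed at half the most. Time passes only in rows, so rows that repeat a pose let the fingers close. It gives the time, the measured TCP pose, the force and the opening at its end, in the units of the state.
- ctrl.get_obs(): the state, without advancing time (a new reading comes with each control period).
- ctrl.get_image(name): name is "side" or "top"; returns a dict with "img" (400x640x3 uint8, red, green, blue), "range_z" (400x640 float32, mm along the optical axis (not along the pixel's ray), 0 where there is no reading), "fovy" (degrees; the focal length in pixels is half the picture's height over the tangent of half this angle, whatever the lens; pixels are square), "cx", "cy" (the principal point, pixels), "camera_from_world" (4x4, takes a point from world to camera coordinates). Camera axes: x right, y down, z forward; pixel columns grow to the right and rows downward; lengths in mm; the calibration is good to about 2 mm. A picture is of the moment at which its call begins.
- ctrl.close_job(): hands the job in, once; it reports no verdict.
The state is a dict: "t": time; "qpos": joint angles; "qvel": joint speeds; "joint_torque": joint torques, N m; "ee_pos": TCP position; "orientation": TCP orientation; "ft_force": force on the tool from outside, world axes, zero at the start; "moment": the same for the moment, N m; "width": finger opening in mm.
Only numpy, scipy, OpenCV 4.12 (cv2) and the standard library are available. Lean on these libraries where they do the work, as an engineer would, in place of code of your own. Each camera call takes 0.05 s, during which the arm holds its last target.

### The job

Put the aluminium bracket into the blue weld jig, flange down and fully home on the nest floor: it only goes home with its notch over the red key pin, so if it stands proud, turn it end for end. Then push the lock slide fully home over the flange by its black knob and let go. Do not push the loose things around the work out of place or knock them over.

Things in the scene. Friction and masses are not known exactly. Their poses are not given: they have to be found in the camera images.
- bracket_center (a point): Loose bright aluminium bracket, 120 x 64 x 50 mm, 0.35 to 0.7 kg, standing flange down. This point is its centre, half-way up (25 mm above its underside). x runs along the flange towards its notched end, y across it, z up. The flange is 120 x 64 x 10 mm.
- bracket_lug (a point): Middle of the upright lug on the flange, to hold the bracket by, 30 mm above the bracket's underside. The lug is 12 mm thick (across y), 60 mm long (along x; 44 mm in its top 10 mm) and stands from 10 to 50 mm above the underside. Axes as the bracket's. A fixed green cabinet, 250 mm tall, stands near the robot between bracket and jig: carry things well over it.
- bracket_notch (a point): Point in the flange's one notch, at half flange thickness, 46 mm along +x and 10 mm along +y from the bracket's middle; it belongs over the key pin. The notch is open at the flange's +x end, 26 mm deep from that end and 22 mm wide, off the centre line (y from -1 to +21 mm).
- nest_floor (a point): Weld jig, fixed: blue plate 180 x 210 mm, 12 mm thick. This point is the middle of its nest's floor, on the plate's top, 12 mm above the table; x the long way of the nest, y towards the lock slide, z up. Rails 10 mm high frame the nest, 123 x 67 mm between their faces; their top 3 mm flares out 3 mm as a lead-in. A seated flange lies on this floor.
- key_place_a (a point): One of two places in the nest floor for the red key pin (14 mm across, 10 mm high, bevelled top): 46 mm along the nest's +x and 10 mm along +y from nest_floor. The pin is here or at key_place_b, and a flush dark plug in the other; which is not reported: look, or try. If here, the bracket goes home with its x along the nest's x.
- key_place_b (a point): The other place for the key pin: 46 mm along the nest's -x and 10 mm along -y from nest_floor. If the pin is here, the bracket goes home with its x against the nest's x (turned end for end). Put in the wrong way round, the flange meets the pin and stays about 10 mm too high.
- lock_knob (a point): Middle of the lock slide's upright black round knob, 17 mm across, 30 mm tall, 46 mm above the table (knob from 30 to 60 mm). It slides along the nest's -y to lock: 110 mm along +y from nest_floor when drawn back, 65 mm when home. It takes about 3 N and stays where left. Its yellow tongue, 22 mm wide, 25 to 31 mm above the table, leads 47 mm ahead of the knob.
- lock (a joint): travel of the lock slide in m: 0 drawn back, 0.045 fully home against its stop (locked), its tongue then 15 mm over the flange and 3.5 mm above it; it runs into the flange of a bracket that is not home
- spray_can: bystander: upright spray can with a red cap, 59 mm across, 200 mm tall; origin at the centre of its underside
- tape: bystander: yellow tape measure, 33 x 81 x 64 mm, standing; origin at the centre of its underside
- magnet: bystander: red triangular welding magnet, 66 x 96 x 17 mm, lying flat; origin at the centre of its underside
- chisel: bystander: blue cold chisel, 21 x 154 x 16 mm; origin at the centre of the underside
- tin: bystander: yellow and black tin, 66 mm across, 54 mm tall; origin at the centre of its underside
Things that resemble listed ones, but are neither listed nor needed, are in the scene too. What is meant by the part that bears bracket_center is not pink, and is the larger of those in its own colour.

How it is judged (in metres and radians):
On the way, in this order (a step that is already met when the one before it is completed fails the run):
1. the bracket is fully home in the nest, the lock still open (z of bracket_center in the frame of nest_floor between 0.022 and 0.028 m and horizontal distance between bracket_center and nest_floor below 0.005 m and angle between bracket_center's own z axis and vertical below 0.05 rad and value of joint lock below 0.02 m), for 0.2 s.
2. the lock slide is pushed home (value of joint lock above 0.04 m), for 0.2 s.
At the end, for the whole second after the job is handed in: The bracket lies flat on the nest floor (within 3 mm of height, 5 mm of centre, 0.05 rad of level and 0.08 rad of square), at rest, and the lock slide stands at 40 mm or more of its 45 mm (z of bracket_center in the frame of nest_floor between 0.022 and 0.028 m and horizontal distance between bracket_center and nest_floor below 0.005 m and angle between bracket_center's own z axis and vertical below 0.05 rad and angle between the x axis of bracket_center and the x axis of nest_floor, either way round below 0.08 rad and value of joint lock above 0.04 m and linear speed of bracket below 0.01 m/s); the robot touches nothing.
It fails at once if a bystander is shifted more than 4 cm (distance of any of spray_can, tape, magnet, chisel, tin from where it was at the start of the episode above 0.04 m).
It fails at once if the spray can is knocked over (angle between spray_can's own z axis and vertical above 0.5 rad).
It also fails if it takes over 72 s, if anything falls off the work surface, if the arm or the gripper's body presses on something with over 40 N, if the wrist force passes 120 N, or if a joint passes its speed limit or range.

## Working session

There is one attempt and no reset: what is moved stays moved. The work goes in short steps, Python scripts to look and compute and a tool call to move; the robot and the scene stay as the last step left them, time stands still between calls to the robot, and variables do not carry over. Pictures are saved under pics/ and viewed, and the job is handed in when it is done.

Besides the shell and the picture viewer there is one more tool, called after "Emit:" in YAML: its name, and indented under it one key for each argument. jog_arm: Moves the arm, as the interface text tells. Its arguments: {"type":"object","properties":{"steps":{"type":"array","items":{"type":"object","properties":{"turn":{"type":"array","items":{"type":"number"}},"dp":{"type":"array","items":{"type":"number"}},"claw":{"type":"number"}}}}},"required":["steps"]}

```bash
mkdir -p pics
cat > h.py <<'E'
import numpy as np, cv2
from workcell import ctrl
def grab(n):
    d=ctrl.get_image(n); np.savez('%s.npz'%n,**d); return d
def load(n): return dict(np.load('%s.npz'%n))
def f(d): return 200/np.tan(np.radians(float(d['fovy']))/2)
def pix2w(d,u,v,z=None,pl=None):
    F=f(d);r=np.array([(u-d['cx'])/F,(v-d['cy'])/F,1.0]);M=np.linalg.inv(d['camera_from_world'])
    if pl is None: 
        p=r*z; return M[:3,:3]@p+M[:3,3]
    dr=M[:3,:3]@r;o=M[:3,3];return o+dr*(pl-o[2])/dr[2]
def w2pix(d,p):
    c=d['camera_from_world']@np.append(p,1);F=f(d);return c[:2]/c[2]*F+[d['cx'],d['cy']]
def cloud(d):
    F=f(d);v,u=np.mgrid[0:400,0:640];z=d['range_z'].astype(float)
    P=np.stack([(u-d['cx'])/F*z,(v-d['cy'])/F*z,z],-1);M=np.linalg.inv(d['camera_from_world'])
    W=P@M[:3,:3].T+M[:3,3];W[z==0]=np.nan;return W
def save(n,im,s=1): cv2.imwrite('pics/'+n,cv2.resize(im[...,::-1],None,fx=s,fy=s,interpolation=cv2.INTER_CUBIC))
E
python3 - <<'E'
from h import *
for n in('side','top'):
    d=grab(n);save(n+'0.png',d['img'],1.25);print(n,d['fovy'],d['cx'],d['cy'],np.linalg.inv(d['camera_from_world']).round(2).tolist())
print(ctrl.get_obs())
E
```

```text
side 42.58401701754936 329.266839405706 198.32984961127542 [[-0.97, -0.11, 0.24, 262.95], [-0.26, 0.46, -0.85, 1178.73], [-0.02, -0.88, -0.47, 712.9], [0.0, 0.0, 0.0, 1.0]]
top 49.592324575730146 316.47642718947674 197.03767847212063 [[0.02, -0.99, 0.11, 425.26], [-1.0, -0.02, -0.02, 51.53], [0.02, -0.11, -0.99, 1295.8], [0.0, 0.0, 0.0, 1.0]]
{'t': 0.1, 'qpos': array([-1.32898581e+00,  4.23750202e-01,  1.63061508e+00,  5.64233479e-06,
        1.08858719e+00, -1.90027429e-02]), 'qvel': array([-0.00031838, -0.00463816, -0.00173426, -0.00184696,  0.00184861,
        0.00015261]), 'joint_torque': array([-1.41177268e-03, -5.45618141e+01, -2.74323463e+01,  6.44406583e-02,
        1.87872030e-02, -1.37930797e-06]), 'ee_pos': array([ 161.07090865, -603.36861098,  221.98771394]), 'orientation': array([-1.32047762,  1.0157036 , -1.01393877]), 'ft_force': array([ 0.46036589,  0.17010005, -0.19311871]), 'moment': array([-0.03515574, -0.01693698,  0.00784611]), 'width': 87.81777812845837}
```

View pics/side0.png

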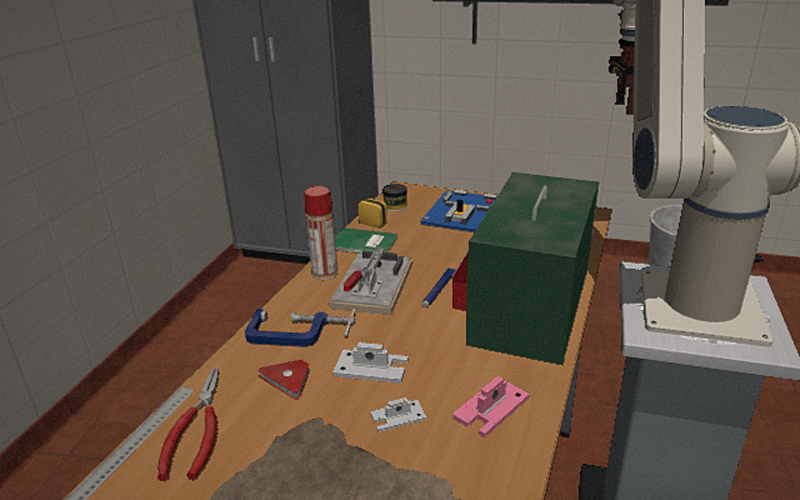

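View pics/top0.png

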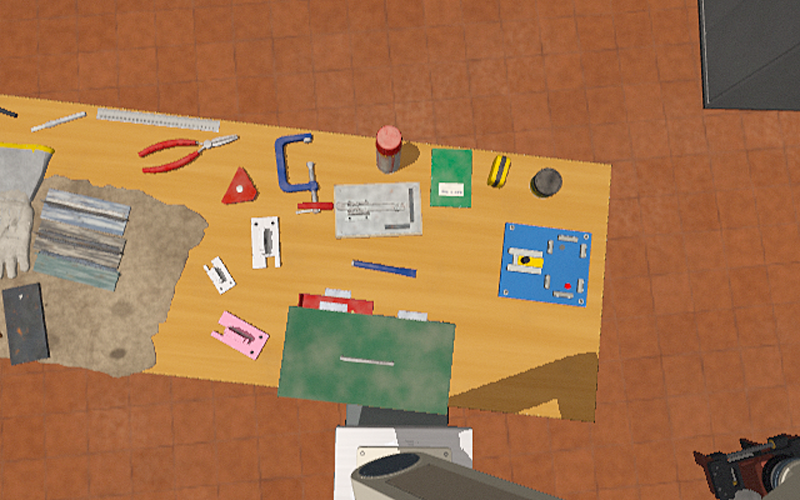

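Run:
```python
from h import *
d=load('top');im=d['img']
a=cv2.resize(im[165:260,385:485],None,fx=6,fy=6,interpolation=cv2.INTER_CUBIC)
save('jig.png',a)
b=im[160:290,160:230];save('br.png',b,4.5)
s=load('side')['img'];save('sbr.png',s[260:350,255:430],4.5);save('sjig.png',s[140:200,320:420],6)
```

```text
(no output)
```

View pics/jig.png

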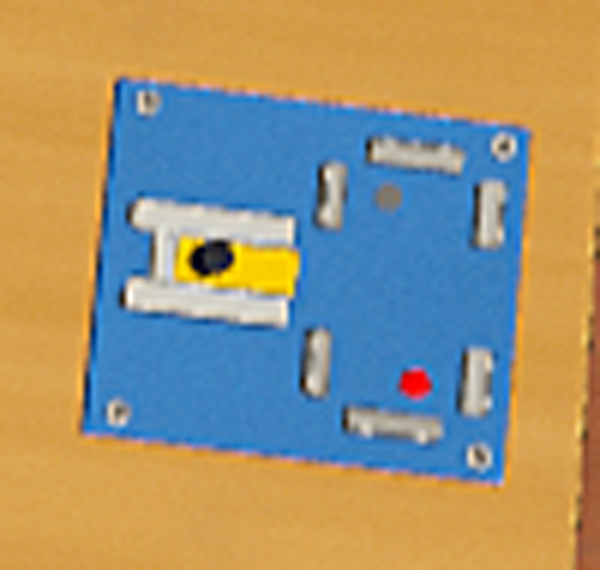

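View pics/br.png

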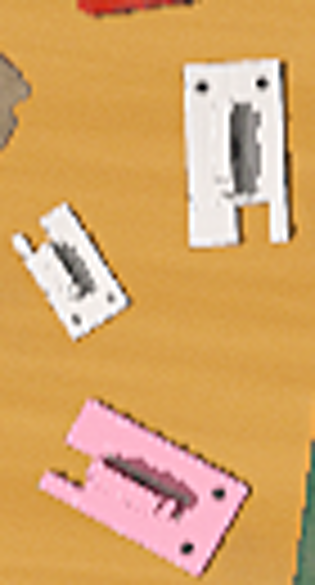

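View pics/sjig.png

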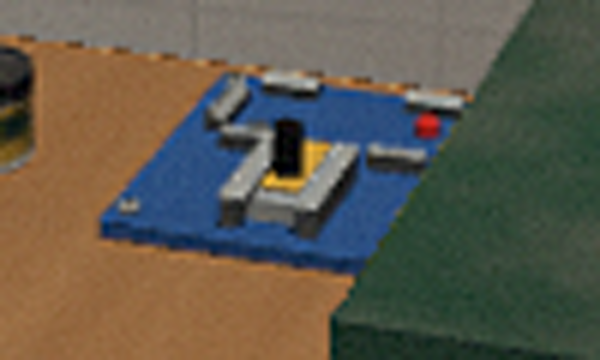

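View pics/sbr.png

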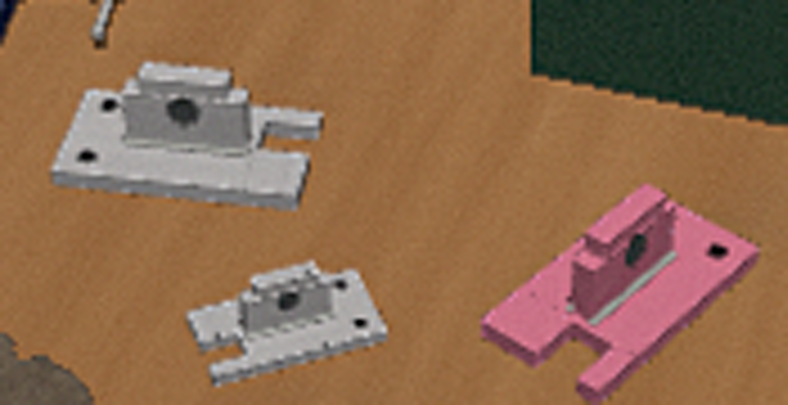

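White full-size bracket at top native (212,193) is the target. The small white one at (176,219) and the pink one at (192,268) are decoys. The pin is red at native (454,229), the −x end of the nest, and the dark plug is at (450,198). The notch points down in the image, so the bracket already faces the right way for key_place_b.

```bash
cat > m.py <<'E'
from h import *
def rect(d,mask,pl):
    cs,_=cv2.findContours(mask.astype(np.uint8),cv2.RETR_EXTERNAL,cv2.CHAIN_APPROX_NONE)
    c=max(cs,key=cv2.contourArea)[:,0]
    W=np.array([pix2w(d,u,v,pl=pl)[:2] for u,v in c],np.float32)
    return cv2.minAreaRect(W),W
def masks(d):
    hsv=cv2.cvtColor(d['img'],cv2.COLOR_RGB2HSV);return hsv[...,0].astype(int),hsv[...,1].astype(int),hsv[...,2].astype(int)
E
python3 - <<'E'
from m import *
d=load('top');H,S,V=masks(d);W=cloud(d)
roi=np.zeros(H.shape,bool);roi[165:222,195:230]=1
m=roi&(S<70)
r,_=rect(d,m,10);print('bracket rect',r, m.sum())
z=W[...,2]
print('flange z',np.nanmedian(z[m]),)
lug=roi&(z>42)
print('lug top n',lug.sum(),'z',np.nanmedian(z[lug]));print(np.nanmean(W[lug],0)); 
r2=cv2.minAreaRect(W[lug][:,:2].astype(np.float32));print(r2)
fl=roi&(z>4)&(z<25);print('flange cloud',cv2.minAreaRect(W[fl|lug][:,:2].astype(np.float32)))
# jig
roi=np.zeros(H.shape,bool);roi[165:260,385:485]=1
bl=roi&(H>95)&(H<125)&(S>110)
r,_=rect(d,bl,12);print('plate',r,np.nanmedian(z[bl]))
red=roi&((H<8)|(H>172))&(S>180);print('red',red.sum(),np.argwhere(red).mean(0))
v,u=np.argwhere(red).mean(0);print(pix2w(d,u,v,pl=22),np.nanmedian(z[red]))
yl=roi&(H>20)&(H<32)&(S>200)&(z>20);print('yel',cv2.minAreaRect(W[yl][:,:2].astype(np.float32)),np.nanmedian(z[yl]))
k=roi&(z>50);print('knob',k.sum(),np.nanmean(W[k],0))
for a in np.argwhere(k): pass
pl=[(388/6+385,196/6+165)];print('plug',pix2w(d,*pl[0],pl=12))
# rails heights
ra=roi&(S<80)&(z>17)&(z<27)
n,l,st,c=cv2.connectedComponentsWithStats(ra.astype(np.uint8))
for i in range(1,n):
    if st[i,4]>8: print(st[i],np.nanmean(W[l==i],0).round(1))
c=roi&(z>17)&(z<26)
for nm,b in(('cab',z>150),):
    q=b&(W[...,0]<500)&(W[...,0]>100);q[:,350:]=q[:,350:]&False;print(nm,np.nanmin(W[q],0),np.nanmax(W[q],0))
E
```

```text
bracket rect ((575.8290405273438, 334.8979797363281), (122.02690124511719, 64.783935546875), 4.881773948669434) 834
flange z 10.389992837386217
lug top n 81 z 49.44902536470818
[575.08438542 334.49973622  49.00583865]
((574.2278442382812, 334.83233642578125), (55.75958251953125, 12.329129219055176), 3.810586452484131)
flange cloud ((579.321533203125, 333.403564453125), (99.25894165039062, 163.8928985595703), 88.74335479736328)
plate ((535.0315551757812, -334.3712463378906), (209.69390869140625, 176.7350311279297), 84.07875061035156) 12.726665718357708
red 16 [228.4375 453.75  ]
[ 483.64131008 -384.18767472   22.        ] 21.492969580919407
yel ((538.9210815429688, -294.19952392578125), (59.380680084228516, 19.21057891845703), 84.38448333740234) 30.57951682217231
knob 29 [ 539.85737159 -276.03510612   60.03102031]
plug [ 576.28020546 -377.04263583   12.        ]
[447 188  15   6  52] [ 596.7 -386.1   22.2]
[438 193   5  10  38] [ 574.5 -344.6   22.2]
[464 196   5  11  41] [ 566.2 -423.4   22.6]
[410 208   6   5  10] [ 534.7 -260.4   25.5]
[435 220   5  11  41] [ 492.5 -335.3   22.3]
[462 224   5  10  37] [ 482.8 -414.6   21.6]
[443 233  16   6  57] [ 462.1 -374.1   22.2]
cab [102.59191685 -56.61259195 154.23098562] [433.20254308 252.34408961 528.42353832]
```

Run:
```python
from m import *
from scipy.spatial.transform import Rotation as R
o=ctrl.get_obs();M=R.from_rotvec(o['orientation']).as_matrix();print(M.round(3))
d=load('top');W=cloud(d);z=W[...,2]
q=(z>240)&(z<262)&(W[...,1]>-150);q[330:,:]=0
r=cv2.minAreaRect(W[q][:,:2].astype(np.float32));print(cv2.boxPoints(r),q.sum())
s=load('side');Ws=cloud(s);zz=Ws[...,2]
# arm heights profile in base azimuth frame
q=(zz>100)&(Ws[...,0]<500)
a=o['qpos'][0]
rr=np.cos(a)*Ws[...,0]+np.sin(a)*Ws[...,1]; tt=-np.sin(a)*Ws[...,0]+np.cos(a)*Ws[...,1]
for lo in range(-300,700,50):
    k=(abs(tt)<150)&(rr>lo)&(rr<lo+50)&(zz>100)&(np.hypot(Ws[...,0],Ws[...,1])<800)
    if k.sum()>5: print(lo,k.sum(),np.percentile(zz[k],[1,50,99]).round(),np.percentile(tt[k],[1,99]).round())
```

```text
[[ 0.258 -0.     0.966]
 [-0.966  0.001  0.258]
 [-0.001 -1.     0.   ]]
[[314.18896   30.891544]
 [321.03094   30.195301]
 [331.27228  130.8356  ]
 [324.4303   131.53185 ]] 122
-100 8193 [105. 294. 385.] [-74. 147.]
-50 4246 [106. 379. 474.] [-78. 148.]
0 2082 [121. 507. 567.] [-50. 149.]
50 32 [384. 385. 387.] [-38.  31.]
500 86 [299. 323. 343.] [26. 46.]
550 458 [222. 379. 499.] [ 9. 71.]
600 350 [313. 426. 495.] [30. 73.]
650 263 [220. 286. 387.] [ 4. 50.]
```

Run:
```python
from m import *
d=load('top')
for u,v in((288,306),(455,322),(448,415),(279,398)): print(pix2w(d,u/1.25,v/1.25,pl=250).round())
W=cloud(d);print(W[285,300],d['range_z'][285,300])
print('spray',W[110,311],W[140,311]);
```

```text
[425. 233. 250.]
[400. -88. 250.]
[226. -75. 250.]
[253. 243. 250.]
[329.77495342  64.8109729  217.00108108] 1060.6711
spray [777.60263514  45.57637334 199.05914195] [746.07640596  42.85489219   4.19613704]
```

Emit:
jog_arm:
  steps:
    - {"dp": [0.25, 0, 0.5], "turn": [0, 0, 0], "claw": 1}
    - {"dp": [0.6, 0.3, 1], "turn": [0, 0, 0], "claw": 1}
    - {"dp": [1, 0.6, 1], "turn": [0, 0, 0], "claw": 1}

```text
t: 0.35
ee_pos: [233.7, -563.7, 304.1]
orientation: [-1.323, 1.014, -1.021]
ft_force: [0.6, -0.5, 1.6]
width: 88.0
```

Emit:
jog_arm:
  steps:
    - {"dp": [0.5, 0.3, 0.3], "turn": [0, 0, 0], "claw": 1}
    - {"dp": [1, 0.6, 0.3], "turn": [0, 0, 0], "claw": 1}
    - {"dp": [1, 1, 0.3], "turn": [0, 0, 0], "claw": 1}

```text
t: 0.6
ee_pos: [317.4, -485.2, 329.7]
orientation: [-1.324, 1.01, -1.025]
ft_force: [0.0, 1.2, -0.0]
width: 87.3
```

Emit:
jog_arm:
  steps:
    - {"dp": [0.5, 0.4, 0.2], "turn": [0, 0, 0], "claw": 1}
    - {"dp": [1, 0.8, 0.2], "turn": [0, 0, 0], "claw": 1}
    - {"dp": [1, 1, 0.2], "turn": [0, 0, 0], "claw": 1}

```text
t: 0.85
ee_pos: [399.9, -404.2, 346.4]
orientation: [-1.324, 1.008, -1.027]
ft_force: [0.4, -0.7, -0.8]
width: 87.9
```

Emit:
jog_arm:
  steps:
    - {"dp": [0.5, 0.5, 0], "turn": [0, 0, 0], "claw": 1}
    - {"dp": [1, 1, 0], "turn": [0, 0, 0], "claw": 1}
    - {"dp": [1, 1, 0], "turn": [0, 0, 0], "claw": 1}

```text
t: 1.1
ee_pos: [481.4, -321.8, 346.3]
orientation: [-1.324, 1.008, -1.026]
ft_force: [0.3, -0.0, -0.3]
width: 87.8
```

Emit:
jog_arm:
  steps:
    - {"dp": [0.5, 0.5, 0], "turn": [0, 0, 0], "claw": 1}
    - {"dp": [1, 1, 0], "turn": [0, 0, 0], "claw": 1}
    - {"dp": [1, 1, 0], "turn": [0, 0, 0], "claw": 1}

```text
t: 1.35
ee_pos: [562.8, -239.4, 346.0]
orientation: [-1.324, 1.007, -1.025]
ft_force: [0.1, -1.5, 0.9]
width: 87.8
```

Emit:
jog_arm:
  steps:
    - {"dp": [0, 0.5, 0], "turn": [0, 0, 0], "claw": 1}
    - {"dp": [0, 1, 0], "turn": [0, 0, 0], "claw": 1}
    - {"dp": [0, 1, 0], "turn": [0, 0, 0], "claw": 1}

```text
t: 1.6
ee_pos: [562.7, -153.3, 345.3]
orientation: [-1.325, 1.006, -1.018]
ft_force: [-0.0, 0.4, -1.3]
width: 87.9
```

Emit:
jog_arm:
  steps:
    - {"dp": [0, 0.5, 0], "turn": [0, 0, 0], "claw": 1}
    - {"dp": [0, 1, 0], "turn": [0, 0, 0], "claw": 1}
    - {"dp": [0, 1, 0], "turn": [0, 0, 0], "claw": 1}

```text
t: 1.85
ee_pos: [562.1, -68.4, 344.9]
orientation: [-1.325, 1.005, -1.014]
ft_force: [0.3, -0.5, -1.4]
width: 88.0
```

Emit:
jog_arm:
  steps:
    - {"dp": [0, 0.5, 0], "turn": [0, 0, 0], "claw": 1}
    - {"dp": [0, 1, 0], "turn": [0, 0, 0], "claw": 1}
    - {"dp": [0, 1, 0], "turn": [0, 0, 0], "claw": 1}

```text
t: 2.1
ee_pos: [561.8, 16.2, 344.6]
orientation: [-1.325, 1.003, -1.009]
ft_force: [1.1, -0.9, 0.0]
width: 87.8
```

Emit:
jog_arm:
  steps:
    - {"dp": [0, 0.5, 0], "turn": [0, 0, 0], "claw": 1}
    - {"dp": [0, 1, 0], "turn": [0, 0, 0], "claw": 1}
    - {"dp": [0, 1, 0], "turn": [0, 0, 0], "claw": 1}

```text
t: 2.35
ee_pos: [561.6, 100.6, 344.4]
orientation: [-1.325, 1.001, -1.005]
ft_force: [-0.0, -0.3, 0.5]
width: 87.7
```

Emit:
jog_arm:
  steps:
    - {"dp": [0, 0.5, 0], "turn": [0, 0, 0], "claw": 1}
    - {"dp": [0, 1, 0], "turn": [0, 0, 0], "claw": 1}
    - {"dp": [0, 1, 0], "turn": [0, 0, 0], "claw": 1}

```text
t: 2.6
ee_pos: [561.6, 184.9, 344.1]
orientation: [-1.325, 0.999, -1.001]
ft_force: [-0.2, 0.2, 0.6]
width: 87.9
```

Emit:
jog_arm:
  steps:
    - {"dp": [0, 0.5, 0], "turn": [0, 0, 0], "claw": 1}
    - {"dp": [0, 1, 0], "turn": [0, 0, 0], "claw": 1}
    - {"dp": [0, 1, 0], "turn": [0, 0, 0], "claw": 1}

```text
t: 2.85
ee_pos: [561.7, 269.1, 343.6]
orientation: [-1.325, 0.998, -0.997]
ft_force: [-0.6, 0.4, 0.5]
width: 87.7
```

```bash
cat >> h.py <<'E'
from scipy.spatial.transform import Rotation as R
def pose():
    o=ctrl.get_obs();M=R.from_rotvec(o['orientation']).as_matrix()
    print('t',round(o['t'],2),'p',o['ee_pos'].round(1),'yaw',np.degrees(np.arctan2(M[1,0],M[0,0])).round(2),'down',M[:,1].round(4),'F',o['ft_force'].round(1),'w',round(o['width'],1),'q',o['qpos'].round(2));return o,M
def go(p,yaw):
    o,M=pose()
    y=np.radians(yaw);X=np.array([np.cos(y),np.sin(y),0]);Y=np.array([0,0,-1.]);T=np.stack([X,Y,np.cross(X,Y)],1)
    print('dp/80',((np.array(p)-o['ee_pos'])/80).round(3),'turn/pi',(R.from_matrix(T@M.T).as_rotvec()/np.pi).round(4))
E
python3 - <<'E'
from h import *
go([575.2,334.7,160],-85.6)
E
```

```text
t 2.85 p [561.7 269.1 343.6] yaw -73.77 down [ 0.0027  0.0038 -1.    ] F [-0.6  0.4  0.5] w 87.7 q [0.43 0.31 1.51 0.   1.32 1.71]
dp/80 [ 0.169  0.82  -2.295] turn/pi [-0.0011  0.001  -0.0657]
```

Emit:
jog_arm:
  steps:
    - {"dp": [0.08, 0.4, 0], "turn": [-0.001, 0.001, -0.033], "claw": 1}
    - {"dp": [0.169, 0.82, 0], "turn": [-0.001, 0.001, -0.066], "claw": 1}
    - {"dp": [0.169, 0.82, -0.5], "turn": [-0.001, 0.001, -0.066], "claw": 1}
    - {"dp": [0.169, 0.82, -1], "turn": [-0.001, 0.001, -0.066], "claw": 1}
    - {"dp": [0.169, 0.82, -1], "turn": [-0.001, 0.001, -0.066], "claw": 1}

```text
t: 3.27
ee_pos: [571.7, 331.5, 255.3]
orientation: [-1.258, 1.158, -1.151]
ft_force: [-0.9, -1.3, -1.9]
width: 87.9
```

Emit:
jog_arm:
  steps:
    - {"dp": [0, 0, -0.5], "turn": [0, 0, 0], "claw": 1}
    - {"dp": [0, 0, -1], "turn": [0, 0, 0], "claw": 1}
    - {"dp": [0, 0, -1], "turn": [0, 0, 0], "claw": 1}
    - {"dp": [0, 0, -1], "turn": [0, 0, 0], "claw": 1}

```text
t: 3.6
ee_pos: [571.0, 329.7, 174.0]
orientation: [-1.263, 1.161, -1.152]
ft_force: [0.2, 0.7, 0.1]
width: 87.8
```

Run:
```python
from h import *
go([575.2,334.7,90],-85.6)
d=grab('side');save('s1.png',d['img'],1.25)
d=grab('top');save('t1.png',d['img'][140:300,150:300],4)
```

```text
t 3.6 p [571.  329.7 174. ] yaw -85.65 down [-0.016  -0.0093 -0.9998] F [0.2 0.7 0.1] w 87.8 q [ 0.51  0.53  1.57 -0.    1.06  2.  ]
dp/80 [ 0.053  0.062 -1.05 ] turn/pi [ 0.003  -0.0051  0.0003]
```

View pics/s1.png

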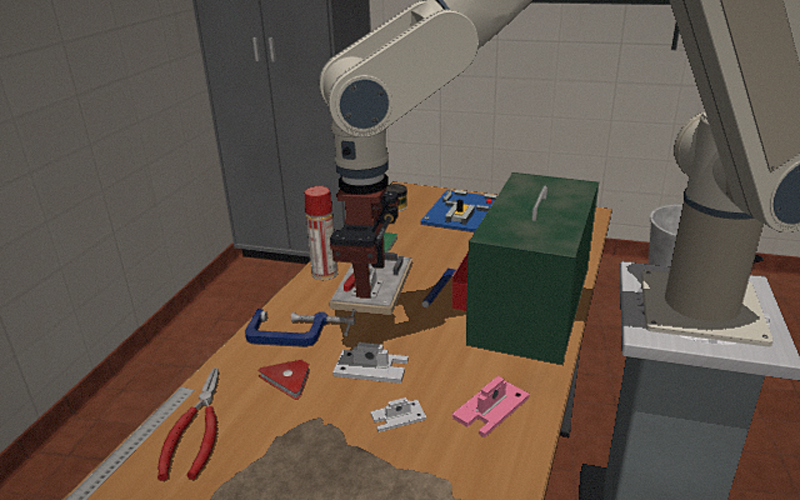

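View pics/t1.png

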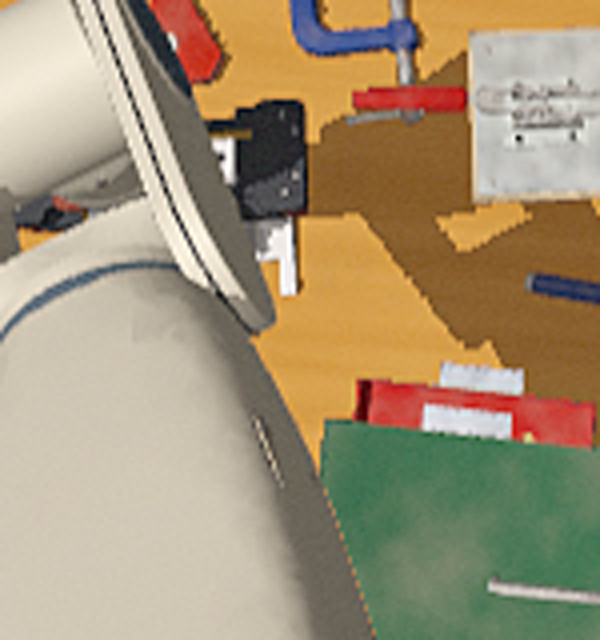

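The side view shows the open gripper over the white bracket (370,360), with the arm well clear of the cabinet. Descending.

Emit:
jog_arm:
  steps:
    - {"dp": [0.053, 0.062, -0.3], "turn": [0.003, -0.005, 0], "claw": 1}
    - {"dp": [0.053, 0.062, -0.7], "turn": [0.003, -0.005, 0], "claw": 1}
    - {"dp": [0.053, 0.062, -1], "turn": [0.003, -0.005, 0], "claw": 1}
    - {"dp": [0.053, 0.062, -1], "turn": [0.003, -0.005, 0], "claw": 1}
    - {"dp": [0.053, 0.062, -1], "turn": [0.003, -0.005, 0], "claw": 1}

```text
t: 4.12
ee_pos: [578.7, 336.9, 99.9]
orientation: [-1.235, 1.149, -1.154]
ft_force: [0.4, 0.2, 0.4]
width: 88.1
```

Run:
```python
from h import *
go([575.2,334.7,15],-85.6)
d=grab('side');save('s2.png',d['img'][220:330,220:370],5)
print(w2pix(d,[575,334.7,94]),w2pix(d,[575,334.7,50]))
```

```text
t 4.12 p [578.7 336.9  99.9] yaw -85.64 down [ 0.0079  0.0048 -1.    ] F [0.4 0.2 0.4] w 88.1 q [0.51 0.63 1.6  0.   0.9  2.  ]
dp/80 [-0.044 -0.028 -1.062] turn/pi [-0.0015  0.0025  0.0002]
[296.49750045 257.26830927] [297.51516521 274.19867858]
```

View pics/s2.png

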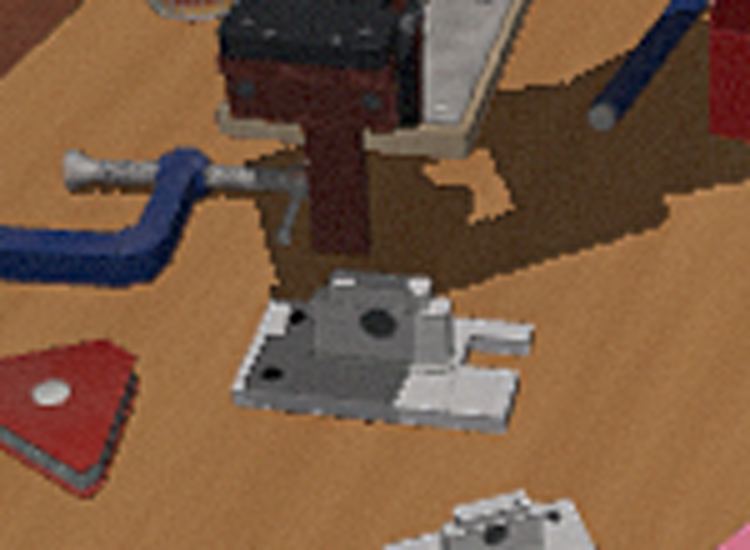

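Run:
```python
from h import *
d=load('side')
for p in ([578.7,336.9+48,100],[574.6,334.7,30],[575.2,334.7,50]): print(p,(w2pix(d,p)-[220,220])*5)
```

```text
[578.7, 384.9, 100] [334.01333149 241.99542122]
[574.6, 334.7, 30] [390.70274466 308.5618843 ]
[575.2, 334.7, 50] [387.13385545 270.92759584]
```

Emit:
jog_arm:
  steps:
    - {"dp": [-0.03, -0.02, -0.3], "turn": [-0.001, 0.002, 0], "claw": 1}
    - {"dp": [-0.044, -0.028, -0.5], "turn": [-0.001, 0.002, 0], "claw": 1}
    - {"dp": [-0.044, -0.028, -0.5], "turn": [-0.001, 0.002, 0], "claw": 1}
    - {"dp": [-0.044, -0.028, -0.5], "turn": [-0.001, 0.002, 0], "claw": 1}

```text
t: 4.5
ee_pos: [576.9, 335.6, 63.0]
orientation: [-1.238, 1.151, -1.153]
ft_force: [0.7, -0.1, 0.2]
width: 87.9
```

Run:
```python
from h import *
go([575.2,334.7,15],-85.6)
```

```text
t 4.5 p [576.9 335.6  63. ] yaw -85.64 down [ 0.0053  0.0037 -1.    ] F [ 0.7 -0.1  0.2] w 87.9 q [0.51 0.68 1.62 0.   0.84 2.  ]
dp/80 [-0.022 -0.012 -0.6  ] turn/pi [-0.0012  0.0017  0.0002]
```

Emit:
jog_arm:
  steps:
    - {"dp": [-0.02, -0.01, -0.3], "turn": [-0.001, 0.002, 0], "claw": 1}
    - {"dp": [-0.022, -0.012, -0.5], "turn": [-0.001, 0.002, 0], "claw": 1}
    - {"dp": [-0.022, -0.012, -0.6], "turn": [-0.001, 0.002, 0], "claw": 1}
    - {"dp": [-0.022, -0.012, -0.6], "turn": [-0.001, 0.002, 0], "claw": 1}
    - {"dp": [-0.022, -0.012, -0.6], "turn": [-0.001, 0.002, 0], "claw": 1}

```text
t: 4.92
ee_pos: [576.0, 335.2, 16.3]
orientation: [-1.243, 1.153, -1.152]
ft_force: [1.5, 0.7, 0.6]
width: 87.9
```

Run:
```python
from h import *
go([575.2,334.7,15],-85.6)
```

```text
t 4.92 p [576.  335.2  16.3] yaw -85.64 down [ 4.0e-04  1.3e-03 -1.0e+00] F [1.5 0.7 0.6] w 87.9 q [0.51 0.74 1.62 0.   0.77 2.  ]
dp/80 [-0.01  -0.006 -0.017] turn/pi [-0.0004  0.0001  0.0002]
```

Emit:
jog_arm:
  steps:
    - {"dp": [-0.01, -0.006, -0.01], "turn": [0, 0, 0], "claw": 0.3}
    - {"dp": [-0.01, -0.006, -0.01], "turn": [0, 0, 0], "claw": 0.3}
    - {"dp": [-0.01, -0.006, -0.01], "turn": [0, 0, 0], "claw": 0.0}
    - {"dp": [-0.01, -0.006, -0.01], "turn": [0, 0, 0], "claw": 0.0}
    - {"dp": [-0.01, -0.006, -0.01], "turn": [0, 0, 0], "claw": 0.0}
    - {"dp": [-0.01, -0.006, -0.01], "turn": [0, 0, 0], "claw": 0.0}
    - {"dp": [-0.01, -0.006, -0.01], "turn": [0, 0, 0], "claw": 0.0}
    - {"dp": [-0.01, -0.006, -0.01], "turn": [0, 0, 0], "claw": 0.0}
    - {"dp": [-0.01, -0.006, -0.01], "turn": [0, 0, 0], "claw": 0.0}

```text
t: 5.67
ee_pos: [575.1, 334.7, 15.5]
orientation: [-1.243, 1.153, -1.152]
ft_force: [-0.1, 0.8, 1.0]
width: 31.5
```

Run:
```python
from h import *
go([575.2,334.7,15],-85.6)
```

```text
t 5.67 p [575.1 334.7  15.5] yaw -85.64 down [ 3.0e-04  1.3e-03 -1.0e+00] F [-0.1  0.8  1. ] w 31.5 q [0.51 0.75 1.62 0.   0.77 2.  ]
dp/80 [ 0.001  0.    -0.006] turn/pi [-0.0004  0.0001  0.0002]
```

Fingers still closing.

Emit:
jog_arm:
  steps:
    - {"dp": [0, 0, 0], "turn": [0, 0, 0], "claw": 0.0}
    - {"dp": [0, 0, 0], "turn": [0, 0, 0], "claw": 0.0}
    - {"dp": [0, 0, 0], "turn": [0, 0, 0], "claw": 0.0}
    - {"dp": [0, 0, 0], "turn": [0, 0, 0], "claw": 0.0}
    - {"dp": [0, 0, 0], "turn": [0, 0, 0], "claw": 0.0}
    - {"dp": [0, 0, 0], "turn": [0, 0, 0], "claw": 0.0}

```text
t: 6.17
ee_pos: [575.3, 334.9, 15.5]
orientation: [-1.243, 1.153, -1.152]
ft_force: [0.6, 3.3, -1.1]
width: 11.6
```

Emit:
jog_arm:
  steps:
    - {"dp": [0, 0, 0], "turn": [0, 0, 0], "claw": 0.0}
    - {"dp": [0, 0, 0], "turn": [0, 0, 0], "claw": 0.0}
    - {"dp": [0, 0, 0.1], "turn": [0, 0, 0], "claw": 0.0}
    - {"dp": [0, 0, 0.3], "turn": [0, 0, 0], "claw": 0.0}
    - {"dp": [0, 0, 0.5], "turn": [0, 0, 0], "claw": 0.0}
    - {"dp": [0, 0, 0.5], "turn": [0, 0, 0], "claw": 0.0}

```text
t: 6.67
ee_pos: [576.4, 335.3, 58.1]
orientation: [-1.24, 1.152, -1.153]
ft_force: [1.5, 0.8, -5.0]
width: 12.0
```

Run:
```python
from h import *
pose()
d=grab('side');save('s3.png',d['img'][220:330,220:370],5)
```

```text
t 6.67 p [576.4 335.3  58.1] yaw -85.64 down [ 0.0033  0.0029 -1.    ] F [ 1.5  0.8 -5. ] w 12.0 q [0.51 0.68 1.62 0.   0.84 2.  ]
```

View pics/s3.png

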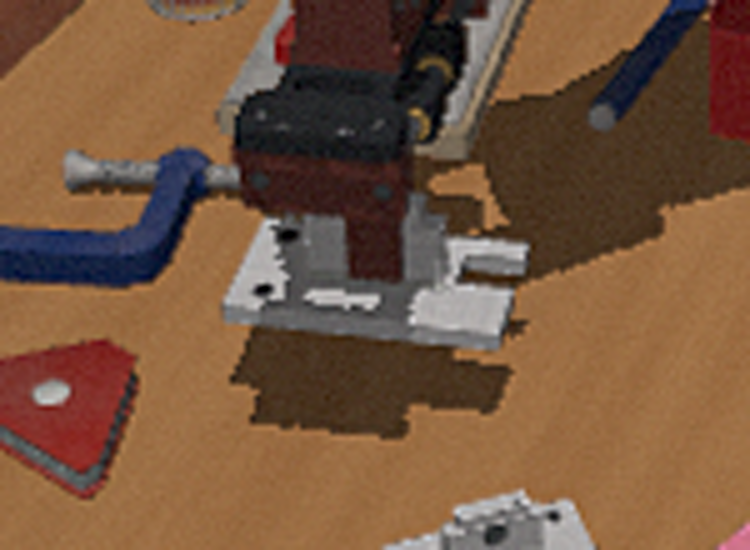

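Bracket is held at 12 mm, level, with weight about 5 N. The pads sit at the lug middle (crop 375,245). Lifting and carrying.

Emit:
jog_arm:
  steps:
    - {"dp": [0, 0, 0.4], "turn": [0, 0, 0], "claw": 0.0}
    - {"dp": [0, 0, 0.7], "turn": [0, 0, 0], "claw": 0.0}
    - {"dp": [0, 0, 1], "turn": [0, 0, 0], "claw": 0.0}
    - {"dp": [0, 0, 1], "turn": [0, 0, 0], "claw": 0.0}

```text
t: 7.05
ee_pos: [578.1, 336.1, 140.5]
orientation: [-1.234, 1.15, -1.153]
ft_force: [2.0, 0.4, -5.0]
width: 12.1
```

Emit:
jog_arm:
  steps:
    - {"dp": [0, 0, 0.4], "turn": [0, 0, 0], "claw": 0.0}
    - {"dp": [0, 0, 0.7], "turn": [0, 0, 0], "claw": 0.0}
    - {"dp": [0, 0, 1], "turn": [0, 0, 0], "claw": 0.0}
    - {"dp": [0, 0, 1], "turn": [0, 0, 0], "claw": 0.0}

```text
t: 7.38
ee_pos: [579.9, 337.0, 223.5]
orientation: [-1.229, 1.147, -1.154]
ft_force: [1.0, 0.7, -4.7]
width: 11.9
```

Emit:
jog_arm:
  steps:
    - {"dp": [0, 0, 0.4], "turn": [0, 0, 0], "claw": 0.0}
    - {"dp": [0, 0, 0.7], "turn": [0, 0, 0], "claw": 0.0}
    - {"dp": [0, 0, 1], "turn": [0, 0, 0], "claw": 0.0}
    - {"dp": [0, 0, 1], "turn": [0, 0, 0], "claw": 0.0}

```text
t: 7.72
ee_pos: [581.4, 337.8, 305.5]
orientation: [-1.224, 1.145, -1.154]
ft_force: [0.8, -0.2, -4.2]
width: 11.9
```

Emit:
jog_arm:
  steps:
    - {"dp": [0, 0, 0.4], "turn": [0, 0, 0], "claw": 0.0}
    - {"dp": [0, 0, 0.7], "turn": [0, 0, 0], "claw": 0.0}
    - {"dp": [0, 0, 0.7], "turn": [0, 0, 0], "claw": 0.0}

```text
t: 7.97
ee_pos: [583.0, 338.6, 363.2]
orientation: [-1.219, 1.143, -1.155]
ft_force: [2.0, 0.6, -5.5]
width: 11.7
```

Run:
```python
from h import *
go([529.3,-380,340],-95.9)
```

```text
t 7.97 p [583.  338.6 363.2] yaw -85.65 down [ 0.0216  0.0128 -0.9997] F [ 2.   0.6 -5.5] w 11.7 q [0.51 0.37 1.38 0.   1.36 2.  ]
dp/80 [-0.671 -8.983 -0.29 ] turn/pi [-0.0034  0.0072 -0.0569]
```

Emit:
jog_arm:
  steps:
    - {"dp": [0, -0.3, 0], "turn": [-0.003, 0.007, -0.02], "claw": 0}
    - {"dp": [-0.08, -0.7, 0], "turn": [-0.003, 0.007, -0.04], "claw": 0}
    - {"dp": [-0.08, -1, 0], "turn": [-0.003, 0.007, -0.057], "claw": 0}
    - {"dp": [-0.08, -1, 0], "turn": [-0.003, 0.007, -0.057], "claw": 0}

```text
t: 8.3
ee_pos: [575.3, 254.2, 358.4]
orientation: [-1.162, 1.29, -1.289]
ft_force: [1.1, 0.8, -5.8]
width: 11.9
```

Emit:
jog_arm:
  steps:
    - {"dp": [0, -0.4, 0], "turn": [0, 0, 0], "claw": 0}
    - {"dp": [-0.08, -0.8, 0], "turn": [0, 0, 0], "claw": 0}
    - {"dp": [-0.08, -1, 0], "turn": [0, 0, 0], "claw": 0}

```text
t: 8.55
ee_pos: [566.8, 171.4, 353.8]
orientation: [-1.168, 1.294, -1.289]
ft_force: [-0.7, 1.0, -5.4]
width: 11.9
```

Emit:
jog_arm:
  steps:
    - {"dp": [0, -0.4, 0], "turn": [0, 0, 0], "claw": 0}
    - {"dp": [-0.08, -0.8, 0], "turn": [0, 0, 0], "claw": 0}
    - {"dp": [-0.08, -1, 0], "turn": [0, 0, 0], "claw": 0}

```text
t: 8.8
ee_pos: [558.2, 88.6, 349.5]
orientation: [-1.174, 1.297, -1.288]
ft_force: [0.3, -0.5, -5.7]
width: 12.3
```

Emit:
jog_arm:
  steps:
    - {"dp": [0, -0.4, 0], "turn": [0, 0, 0], "claw": 0}
    - {"dp": [-0.08, -0.8, 0], "turn": [0, 0, 0], "claw": 0}
    - {"dp": [-0.08, -1, 0], "turn": [0, 0, 0], "claw": 0}

```text
t: 9.05
ee_pos: [549.7, 6.0, 345.4]
orientation: [-1.179, 1.301, -1.287]
ft_force: [-0.7, -1.8, -5.6]
width: 11.6
```

Emit:
jog_arm:
  steps:
    - {"dp": [0, -0.4, 0], "turn": [0, 0, 0], "claw": 0}
    - {"dp": [-0.08, -0.8, 0], "turn": [0, 0, 0], "claw": 0}
    - {"dp": [-0.08, -1, 0], "turn": [0, 0, 0], "claw": 0}

```text
t: 9.3
ee_pos: [541.3, -76.5, 341.3]
orientation: [-1.183, 1.305, -1.286]
ft_force: [0.2, 0.5, -6.0]
width: 11.7
```

Emit:
jog_arm:
  steps:
    - {"dp": [0, -0.4, 0], "turn": [0, 0, 0], "claw": 0}
    - {"dp": [-0.08, -0.8, 0], "turn": [0, 0, 0], "claw": 0}
    - {"dp": [-0.08, -1, 0], "turn": [0, 0, 0], "claw": 0}

```text
t: 9.55
ee_pos: [533.0, -158.9, 337.3]
orientation: [-1.186, 1.31, -1.284]
ft_force: [0.1, 0.2, -5.9]
width: 11.6
```

Emit:
jog_arm:
  steps:
    - {"dp": [0, -0.4, 0], "turn": [0, 0, 0], "claw": 0}
    - {"dp": [-0.08, -0.8, 0], "turn": [0, 0, 0], "claw": 0}
    - {"dp": [-0.08, -1, 0], "turn": [0, 0, 0], "claw": 0}

```text
t: 9.8
ee_pos: [524.8, -241.3, 333.1]
orientation: [-1.189, 1.314, -1.282]
ft_force: [0.3, -0.5, -5.7]
width: 11.7
```

Run:
```python
from h import *
go([529.3,-380,340],-95.9)
```

```text
t 9.8 p [ 524.8 -241.3  333.1] yaw -96.42 down [-0.0371 -0.0081 -0.9993] F [ 0.3 -0.5 -5.7] w 11.7 q [-0.44  0.26  1.6  -0.02  1.31  1.25]
dp/80 [ 0.056 -1.734  0.087] turn/pi [ 0.0026 -0.0118  0.003 ]
```

Emit:
jog_arm:
  steps:
    - {"dp": [0.02, -0.4, 0], "turn": [0.003, -0.012, 0.003], "claw": 0}
    - {"dp": [0.056, -0.9, 0], "turn": [0.003, -0.012, 0.003], "claw": 0}
    - {"dp": [0.056, -0.9, 0], "turn": [0.003, -0.012, 0.003], "claw": 0}

```text
t: 10.05
ee_pos: [528.4, -318.7, 328.9]
orientation: [-1.159, 1.288, -1.286]
ft_force: [0.2, 0.6, -5.1]
width: 12.0
```

Run:
```python
from h import *
go([529.3,-380,260],-95.9)
```

```text
t 10.05 p [ 528.4 -318.7  328.9] yaw -96.08 down [-2.1e-03 -3.0e-04 -1.0e+00] F [ 0.2  0.6 -5.1] w 12.0 q [-0.56  0.31  1.54 -0.    1.29  1.12]
dp/80 [ 0.011 -0.766 -0.861] turn/pi [ 0.0001 -0.0007  0.001 ]
```

Emit:
jog_arm:
  steps:
    - {"dp": [0.01, -0.4, 0], "turn": [0, 0, 0.001], "claw": 0}
    - {"dp": [0.011, -0.766, -0.2], "turn": [0, 0, 0.001], "claw": 0}
    - {"dp": [0.011, -0.766, -0.6], "turn": [0, 0, 0.001], "claw": 0}
    - {"dp": [0.011, -0.766, -1], "turn": [0, 0, 0.001], "claw": 0}
    - {"dp": [0.011, -0.766, -1], "turn": [0, 0, 0.001], "claw": 0}

```text
t: 10.47
ee_pos: [524.8, -376.9, 238.2]
orientation: [-1.163, 1.301, -1.271]
ft_force: [-2.1, 1.1, -8.6]
width: 12.0
```

Emit:
jog_arm:
  steps:
    - {"dp": [0, 0, -0.4], "turn": [0, 0, 0], "claw": 0}
    - {"dp": [0, 0, -0.8], "turn": [0, 0, 0], "claw": 0}
    - {"dp": [0, 0, -1], "turn": [0, 0, 0], "claw": 0}
    - {"dp": [0, 0, -1], "turn": [0, 0, 0], "claw": 0}

```text
t: 10.8
ee_pos: [522.2, -374.2, 152.9]
orientation: [-1.166, 1.308, -1.263]
ft_force: [-1.1, 0.0, -5.1]
width: 12.0
```

Run:
```python
from h import *
go([529.3,-380,85],-95.9)
```

```text
t 10.8 p [ 522.2 -374.2  152.9] yaw -95.89 down [-0.0225  0.015  -0.9996] F [-1.1  0.  -5.1] w 12.0 q [-0.64  0.54  1.62 -0.    1.01  1.03]
dp/80 [ 0.089 -0.072 -0.849] turn/pi [-0.0048 -0.0071 -0.0001]
```

Emit:
jog_arm:
  steps:
    - {"dp": [0.089, -0.072, -0.3], "turn": [-0.005, -0.007, 0], "claw": 0}
    - {"dp": [0.089, -0.072, -0.6], "turn": [-0.005, -0.007, 0], "claw": 0}
    - {"dp": [0.089, -0.072, -0.85], "turn": [-0.005, -0.007, 0], "claw": 0}
    - {"dp": [0.089, -0.072, -0.85], "turn": [-0.005, -0.007, 0], "claw": 0}
    - {"dp": [0.089, -0.072, -0.85], "turn": [-0.005, -0.007, 0], "claw": 0}

```text
t: 11.22
ee_pos: [529.6, -379.7, 85.3]
orientation: [-1.16, 1.285, -1.284]
ft_force: [0.1, -0.4, -5.3]
width: 11.8
```

Run:
```python
from h import *
go([529.3,-380,60],-95.9)
d=grab('top');save('t4.png',d['img'][150:270,385:485],5)
d=grab('side');save('s4.png',d['img'][110:200,320:420],6)
```

```text
t 11.22 p [ 529.6 -379.7   85.3] yaw -95.86 down [-1.1e-03 -2.0e-04 -1.0e+00] F [ 0.1 -0.4 -5.3] w 11.8 q [-0.64  0.63  1.64 -0.    0.87  1.03]
dp/80 [-0.004 -0.004 -0.316] turn/pi [ 0.0001 -0.0003 -0.0002]
```

View pics/t4.png

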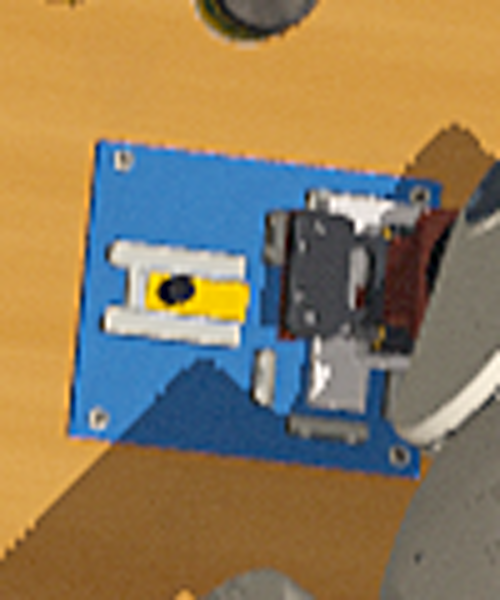

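View pics/s4.png

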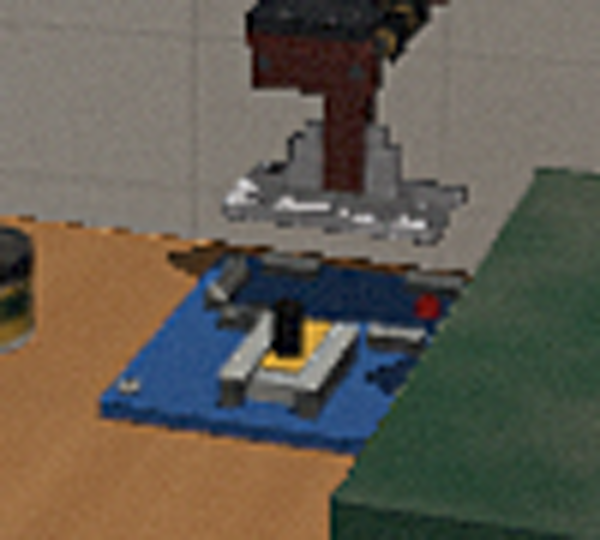

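Run:
```python
from h import *
d=load('top');a=np.radians(-5.88);nx=np.array([np.cos(a),np.sin(a)]);ny=np.array([-nx[1],nx[0]])
save('t4c.png',d['img'][182:240,436:476],10)
c=np.array([529.6,-379.7])
for n in((-60,32),(60,32),(-60,1+0),(-60,-21+0),(60,-32)):
    p=c+n[0]*nx+n[1]*ny; q=w2pix(d,[*p,80.]);print(n,(q-[436,182]+.5)*10)
W=cloud(d);z=W[...,2];m=np.zeros(z.shape,bool);m[182:240,436:476]=1
k=m&(z>72)&(z<88);L=(W[k][:,:2]-c);print('x',np.percentile(L@nx,[.5,2,98,99.5]),'y',np.percentile(L@ny,[.5,2,50,98,99.5]),np.median(z[k]))
```

```text
(-60, 32) [103.44269834 495.63969392]
(60, 32) [138.96726236  77.09426885]
(-60, 1) [212.12709224 508.78577132]
(-60, -21) [289.22430755 518.11117603]
(60, -32) [360.78375796 104.14464275]
x [-59.35065891 -58.8219099   59.4028922   60.35280442] y [-23.26838694 -22.00596264  10.44654891  29.75414762  30.27358373] 80.13253406124682
```

View pics/t4c.png

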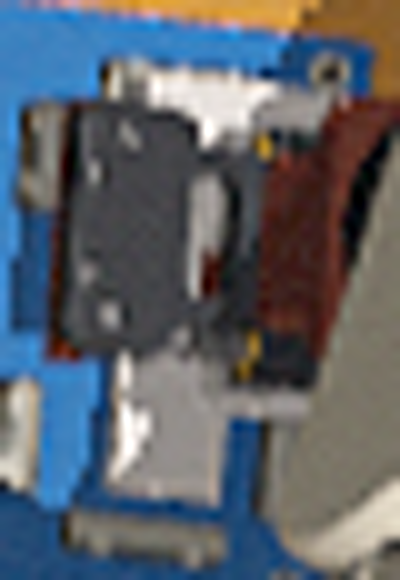

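Flange outline matches prediction within about 1 mm: corners observed at crop (107,490) and (145,70), predicted (103,496) and (139,77). I'll shift about −0.7 mm in x and descend gently.

Emit:
jog_arm:
  steps:
    - {"dp": [-0.01, 0, -0.2], "turn": [0, 0, 0], "claw": 0}
    - {"dp": [-0.01, 0, -0.4], "turn": [0, 0, 0], "claw": 0}
    - {"dp": [-0.01, 0, -0.54], "turn": [0, 0, 0], "claw": 0}
    - {"dp": [-0.01, 0, -0.54], "turn": [0, 0, 0], "claw": 0}
    - {"dp": [-0.01, 0, -0.54], "turn": [0, 0, 0], "claw": 0}

```text
t: 11.73
ee_pos: [530.2, -380.9, 44.5]
orientation: [-1.159, 1.281, -1.287]
ft_force: [0.3, 0.5, -4.9]
width: 11.7
```

Run:
```python
from h import *
go([528.8,-379.7,34],-95.9)
```

```text
t 11.73 p [ 530.2 -380.9   44.5] yaw -95.87 down [ 0.0023 -0.0027 -1.    ] F [ 0.3  0.5 -4.9] w 11.7 q [-0.64  0.69  1.65 -0.    0.8   1.03]
dp/80 [-0.018  0.015 -0.131] turn/pi [ 0.0009  0.0007 -0.0002]
```

Emit:
jog_arm:
  steps:
    - {"dp": [-0.018, 0.015, -0.02], "turn": [0.001, 0.001, 0], "claw": 0}
    - {"dp": [-0.018, 0.015, -0.05], "turn": [0.001, 0.001, 0], "claw": 0}
    - {"dp": [-0.018, 0.015, -0.1], "turn": [0.001, 0.001, 0], "claw": 0}
    - {"dp": [-0.018, 0.015, -0.13], "turn": [0.001, 0.001, 0], "claw": 0}
    - {"dp": [-0.018, 0.015, -0.13], "turn": [0.001, 0.001, 0], "claw": 0}

```text
t: 12.15
ee_pos: [529.0, -379.7, 34.2]
orientation: [-1.159, 1.285, -1.284]
ft_force: [0.8, 0.9, -3.7]
width: 12.1
```

Run:
```python
from h import *
go([528.8,-379.7,27.5],-95.9)
```

```text
t 12.15 p [ 529.  -379.7   34.2] yaw -95.85 down [-6.e-04  2.e-04 -1.e+00] F [ 0.8  0.9 -3.7] w 12.1 q [-0.64  0.7   1.66 -0.    0.78  1.03]
dp/80 [-0.003  0.001 -0.084] turn/pi [-0.0001 -0.0002 -0.0003]
```

Emit:
jog_arm:
  steps:
    - {"dp": [0, 0, -0.02], "turn": [0, 0, 0], "claw": 0}
    - {"dp": [0, 0, -0.04], "turn": [0, 0, 0], "claw": 0}
    - {"dp": [0, 0, -0.06], "turn": [0, 0, 0], "claw": 0}
    - {"dp": [0, 0, -0.06], "turn": [0, 0, 0], "claw": 0}

```text
t: 12.48
ee_pos: [528.7, -379.3, 28.7]
orientation: [-1.159, 1.285, -1.283]
ft_force: [0.3, 0.8, -5.7]
width: 12.1
```

Run:
```python
from h import *
go([528.8,-379.7,27.5],-95.9)
```

```text
t 12.48 p [ 528.7 -379.3   28.7] yaw -95.85 down [-0.0013  0.001  -1.    ] F [ 0.3  0.8 -5.7] w 12.1 q [-0.64  0.71  1.66 -0.    0.78  1.03]
dp/80 [ 0.002 -0.005 -0.015] turn/pi [-0.0003 -0.0004 -0.0003]
```

Emit:
jog_arm:
  steps:
    - {"dp": [0.002, -0.004, -0.01], "turn": [0, 0, 0], "claw": 0}
    - {"dp": [0.002, -0.004, -0.02], "turn": [0, 0, 0], "claw": 0}
    - {"dp": [0.002, -0.004, -0.02], "turn": [0, 0, 0], "claw": 0}

```text
t: 12.73
ee_pos: [528.4, -379.3, 27.5]
orientation: [-1.159, 1.287, -1.282]
ft_force: [-4.1, 3.7, 3.2]
width: 12.0
```

Emit:
jog_arm:
  steps:
    - {"dp": [0, 0, 0], "turn": [0, 0, 0], "claw": 0.3}
    - {"dp": [0, 0, 0], "turn": [0, 0, 0], "claw": 0.3}
    - {"dp": [0, 0, 0], "turn": [0, 0, 0], "claw": 0.3}
    - {"dp": [0, 0, 0], "turn": [0, 0, 0], "claw": 0.3}
    - {"dp": [0, 0, 0], "turn": [0, 0, 0], "claw": 0.3}

```text
t: 13.15
ee_pos: [528.7, -379.7, 27.7]
orientation: [-1.159, 1.286, -1.283]
ft_force: [-0.9, -0.8, -1.0]
width: 26.5
```

Run:
```python
from h import *
pose()
```

```text
t 13.15 p [ 528.7 -379.7   27.7] yaw -95.87 down [-0.0015  0.0011 -1.    ] F [-0.9 -0.8 -1. ] w 26.5 q [-0.64  0.71  1.66  0.    0.78  1.03]
```

Emit:
jog_arm:
  steps:
    - {"dp": [0, 0, 0.1], "turn": [0, 0, 0], "claw": 0.3}
    - {"dp": [0, 0, 0.3], "turn": [0, 0, 0], "claw": 0.3}
    - {"dp": [0, 0, 0.6], "turn": [0, 0, 0], "claw": 0.3}
    - {"dp": [0, 0, 1], "turn": [0, 0, 0], "claw": 0.3}
    - {"dp": [0, 0, 1], "turn": [0, 0, 0], "claw": 0.3}

```text
t: 13.57
ee_pos: [531.7, -382.0, 114.0]
orientation: [-1.158, 1.278, -1.29]
ft_force: [1.0, 0.0, -0.0]
width: 26.2
```

Run:
```python
from h import *
pose()
d=grab('top');save('t5.png',d['img'][150:270,385:485],5)
W=cloud(d);z=W[...,2]
a=np.radians(-5.88);nx=np.array([np.cos(a),np.sin(a)]);ny=np.array([-nx[1],nx[0]]);c=np.array([529.3,-380])
k=np.zeros(z.shape,bool);k[165:260,385:485]=1
L=(W[...,:2]-c);x=L@nx;y=L@ny
S=cv2.cvtColor(d['img'],cv2.COLOR_RGB2HSV)[...,1]
b=k&(S<70)&(abs(x)<50)&(abs(y)<26)&(z<40)
print('flange z',np.percentile(z[b],[10,50,90]),b.sum())
for q in(b&(x<-25),b&(x>25)): print(q.sum(),np.median(z[q]) if q.any() else 0)
kn=k&(z>50)&(z<70)&(y>80);print('knob',np.nanmean(W[kn],0),x[kn].mean(),y[kn].mean())
d=grab('side');save('s5.png',d['img'][110:200,320:420],6)
```

```text
t 13.57 p [ 531.7 -382.   114. ] yaw -95.87 down [ 0.0059 -0.0045 -1.    ] F [ 1.  0. -0.] w 26.2 q [-0.64  0.59  1.63 -0.    0.91  1.03]
flange z [19.14961524 22.73609269 26.88551415] 182
106 22.727139964058892
15 22.32748169280967
knob [ 539.8051928  -275.56979091   59.93652343] -0.24846435810064388 104.95697171748166
```

View pics/t5.png

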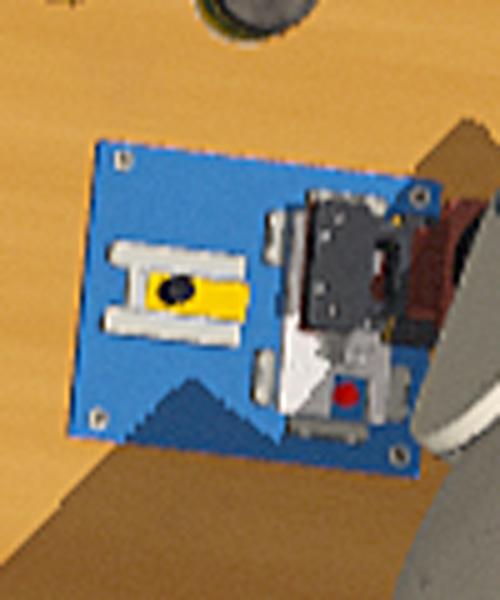

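View pics/s5.png

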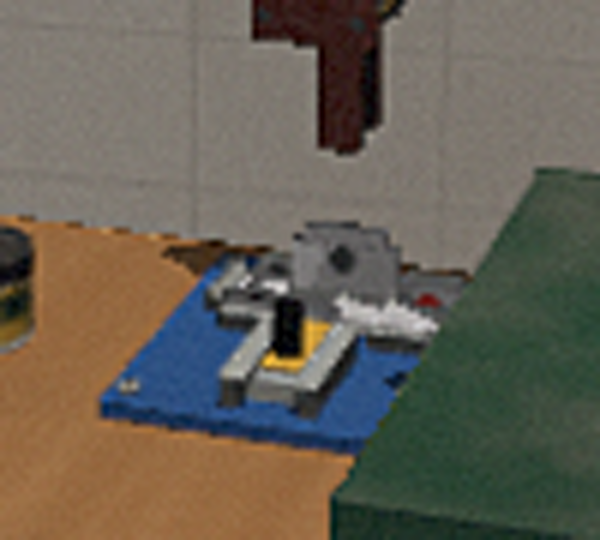

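Seated: flange top at about 22.5 mm (22 expected), with the red pin showing inside the notch at crop (345,393). Next is the lock: fingers shut, go behind the knob, push along nest −y.

Emit:
jog_arm:
  steps:
    - {"dp": [0, 0.4, 0], "turn": [0.001, 0.002, 0], "claw": 0}
    - {"dp": [0.05, 0.8, 0], "turn": [0.001, 0.002, 0], "claw": 0}
    - {"dp": [0.09, 1, 0], "turn": [0.001, 0.002, 0], "claw": 0}
    - {"dp": [0.09, 1, 0], "turn": [0.001, 0.002, 0], "claw": 0}

```text
t: 14.0
ee_pos: [536.4, -297.2, 108.8]
orientation: [-1.163, 1.289, -1.276]
ft_force: [0.3, 0.5, -0.5]
width: 3.3
```

Run:
```python
from h import *
go([545.2,-225.8,90],-95.9)
```

```text
t 14.0 p [ 536.4 -297.2  108.8] yaw -95.71 down [-0.0071  0.0038 -1.    ] F [ 0.3  0.5 -0.5] w 3.3 q [-0.53  0.55  1.72 -0.    0.87  1.15]
dp/80 [ 0.11   0.892 -0.235] turn/pi [-0.0012 -0.0023 -0.0011]
```

Emit:
jog_arm:
  steps:
    - {"dp": [0.05, 0.4, 0], "turn": [-0.001, -0.002, -0.001], "claw": 0}
    - {"dp": [0.11, 0.89, 0], "turn": [-0.001, -0.002, -0.001], "claw": 0}
    - {"dp": [0.11, 0.89, 0], "turn": [-0.001, -0.002, -0.001], "claw": 0}
    - {"dp": [0.11, 0.89, 0], "turn": [-0.001, -0.002, -0.001], "claw": 0}

```text
t: 14.33
ee_pos: [545.3, -225.1, 108.3]
orientation: [-1.161, 1.284, -1.281]
ft_force: [-0.4, 0.3, -0.2]
width: 1.0
```

Run:
```python
from h import *
go([545.2,-225.8,42],-95.9)
```

```text
t 14.33 p [ 545.3 -225.1  108.3] yaw -95.71 down [-1.7e-03  7.0e-04 -1.0e+00] F [-0.4  0.3 -0.2] w 1.0 q [-0.41  0.52  1.78 -0.    0.84  1.26]
dp/80 [-0.002 -0.009 -0.828] turn/pi [-0.0002 -0.0005 -0.001 ]
```

Emit:
jog_arm:
  steps:
    - {"dp": [0, 0, -0.3], "turn": [0, 0, 0], "claw": 0}
    - {"dp": [0, 0, -0.6], "turn": [0, 0, 0], "claw": 0}
    - {"dp": [0, 0, -0.82], "turn": [0, 0, 0], "claw": 0}
    - {"dp": [0, 0, -0.82], "turn": [0, 0, 0], "claw": 0}
    - {"dp": [0, 0, -0.82], "turn": [0, 0, 0], "claw": 0}

```text
t: 14.75
ee_pos: [544.6, -226.1, 41.7]
orientation: [-1.162, 1.286, -1.28]
ft_force: [-0.2, -0.5, 0.9]
width: 0.5
```

Run:
```python
from h import *
go([541.3,-263.6,42],-95.9)
d=grab('side');save('s6.png',d['img'][110:200,320:420],6)
```

```text
t 14.75 p [ 544.6 -226.1   41.7] yaw -95.77 down [-0.0038  0.0013 -1.    ] F [-0.2 -0.5  0.9] w 0.5 q [-0.41  0.63  1.8  -0.    0.72  1.26]
dp/80 [-0.042 -0.468  0.003] turn/pi [-0.0004 -0.0012 -0.0007]
```

View pics/s6.png

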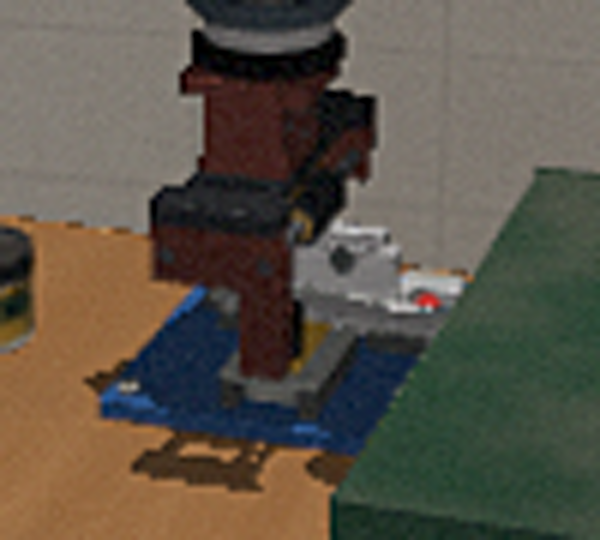

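Emit:
jog_arm:
  steps:
    - {"dp": [-0.02, -0.15, 0.01], "turn": [0, 0, 0], "claw": 0}
    - {"dp": [-0.03, -0.3, 0.01], "turn": [0, 0, 0], "claw": 0}
    - {"dp": [-0.045, -0.4, 0.01], "turn": [0, 0, 0], "claw": 0}
    - {"dp": [-0.05, -0.5, 0.01], "turn": [0, 0, 0], "claw": 0}
    - {"dp": [-0.06, -0.6, 0.01], "turn": [0, 0, 0], "claw": 0}
    - {"dp": [-0.06, -0.6, 0.01], "turn": [0, 0, 0], "claw": 0}

```text
t: 15.3
ee_pos: [540.8, -276.2, 44.1]
orientation: [-1.16, 1.284, -1.284]
ft_force: [0.0, 0.2, 0.6]
width: 0.4
```

Run:
```python
from h import *
o,M=pose()
a=np.radians(-5.88);nx=np.array([np.cos(a),np.sin(a)]);ny=np.array([-nx[1],nx[0]]);c=np.array([529.3,-380]);L=o['ee_pos'][:2]-c;print(L@nx,L@ny)
```

```text
t 15.3 p [ 540.8 -276.2   44.1] yaw -95.84 down [-7.e-04 -3.e-04 -1.e+00] F [0.  0.2 0.6] w 0.4 q [-0.49  0.64  1.76 -0.    0.74  1.18]
0.8109542559412002 104.44718063746181
```

Emit:
jog_arm:
  steps:
    - {"dp": [-0.01, -0.07, 0], "turn": [0, 0, 0], "claw": 0}
    - {"dp": [-0.018, -0.14, 0], "turn": [0, 0, 0], "claw": 0}
    - {"dp": [-0.018, -0.14, 0], "turn": [0, 0, 0], "claw": 0}

```text
t: 15.55
ee_pos: [539.1, -288.2, 43.9]
orientation: [-1.16, 1.285, -1.284]
ft_force: [0.2, 0.8, 0.4]
width: 0.6
```

Run:
```python
from h import *
pose()
d=grab('side');save('s7.png',d['img'][110:200,320:420],6)
d=grab('top');save('t7.png',d['img'][150:270,385:485],5)
```

```text
t 15.55 p [ 539.1 -288.2   43.9] yaw -95.85 down [-1.e-03 -5.e-04 -1.e+00] F [0.2 0.8 0.4] w 0.6 q [-0.51  0.65  1.75 -0.    0.75  1.16]
```

View pics/s7.png

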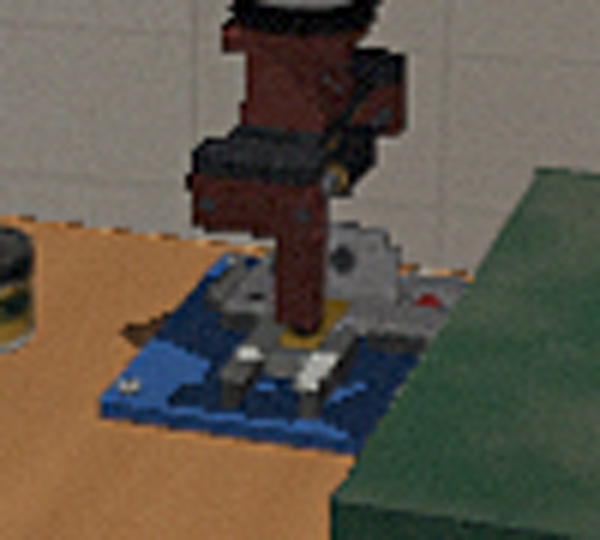

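View pics/t7.png

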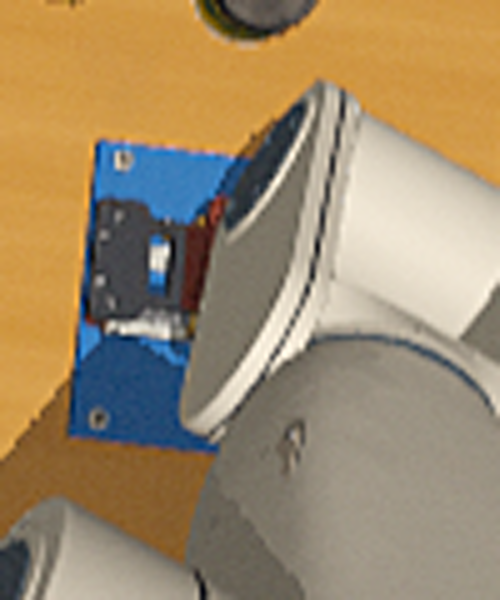

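Emit:
jog_arm:
  steps:
    - {"dp": [-0.005, -0.04, 0], "turn": [0, 0, 0], "claw": 0}
    - {"dp": [-0.009, -0.08, 0], "turn": [0, 0, 0], "claw": 0}
    - {"dp": [-0.009, -0.08, 0], "turn": [0, 0, 0], "claw": 0}

```text
t: 15.9
ee_pos: [538.3, -294.3, 43.9]
orientation: [-1.161, 1.285, -1.284]
ft_force: [0.8, 1.1, 1.1]
width: 0.5
```

Emit:
jog_arm:
  steps:
    - {"dp": [-0.003, -0.025, 0], "turn": [0, 0, 0], "claw": 0}
    - {"dp": [-0.005, -0.05, 0], "turn": [0, 0, 0], "claw": 0}
    - {"dp": [-0.005, -0.05, 0], "turn": [0, 0, 0], "claw": 0}

```text
t: 16.15
ee_pos: [538.0, -296.2, 43.9]
orientation: [-1.158, 1.287, -1.281]
ft_force: [3.9, 13.1, 3.9]
width: 0.4
```

Emit:
jog_arm:
  steps:
    - {"dp": [-0.003, -0.025, 0], "turn": [0, 0, 0], "claw": 0}
    - {"dp": [-0.005, -0.05, 0], "turn": [0, 0, 0], "claw": 0}
    - {"dp": [-0.005, -0.05, 0], "turn": [0, 0, 0], "claw": 0}

```text
t: 16.4
ee_pos: [537.9, -296.5, 43.9]
orientation: [-1.154, 1.292, -1.277]
ft_force: [6.0, 20.2, 5.9]
width: 0.5
```

Hard stop felt: 20 N at nest y ≈ 84, consistent with the knob at 65. Backing off.

Emit:
jog_arm:
  steps:
    - {"dp": [0.03, 0.25, 0], "turn": [0, 0, 0], "claw": 0}
    - {"dp": [0.06, 0.6, 0], "turn": [0, 0, 0], "claw": 0}
    - {"dp": [0.06, 0.6, 0.3], "turn": [0, 0, 0], "claw": 0}
    - {"dp": [0.06, 0.6, 0.7], "turn": [0, 0, 0], "claw": 0}
    - {"dp": [0.06, 0.6, 1], "turn": [0, 0, 0], "claw": 0}

```text
t: 16.82
ee_pos: [542.9, -248.2, 125.2]
orientation: [-1.155, 1.291, -1.277]
ft_force: [0.8, 0.0, -0.3]
width: 0.1
```

Emit:
jog_arm:
  steps:
    - {"dp": [-0.3, 0.3, 0.4], "turn": [0, 0, 0], "claw": 0}
    - {"dp": [-0.6, 0.6, 0.8], "turn": [0, 0, 0], "claw": 0}
    - {"dp": [-0.6, 0.6, 1], "turn": [0, 0, 0], "claw": 0}

```text
t: 17.07
ee_pos: [491.9, -198.3, 206.4]
orientation: [-1.157, 1.292, -1.275]
ft_force: [-0.1, -0.4, -0.1]
width: 0.5
```

Emit:
jog_arm:
  steps:
    - {"dp": [0, 0.4, 0.4], "turn": [0, 0, 0], "claw": 0}
    - {"dp": [0, 0.8, 0.8], "turn": [0, 0, 0], "claw": 0}
    - {"dp": [0, 1, 1], "turn": [0, 0, 0], "claw": 0}

```text
t: 17.32
ee_pos: [491.7, -117.4, 288.8]
orientation: [-1.156, 1.291, -1.277]
ft_force: [1.0, 1.5, -0.0]
width: 0.2
```

Emit:
jog_arm:
  steps:
    - {"dp": [0, 0.4, 0.3], "turn": [0, 0, 0], "claw": 0}
    - {"dp": [0, 0.8, 0.6], "turn": [0, 0, 0], "claw": 0}
    - {"dp": [0, 1, 0.6], "turn": [0, 0, 0], "claw": 0}
    - {"dp": [0, 1, 0.6], "turn": [0, 0, 0], "claw": 0}

```text
t: 17.65
ee_pos: [492.3, -35.2, 338.8]
orientation: [-1.154, 1.286, -1.276]
ft_force: [-0.7, 0.4, -0.9]
width: 0.4
```

Run:
```python
from m import *
pose()
d=grab('top');save('t8.png',d['img'][150:270,385:485],5);save('t8f.png',d['img'])
W=cloud(d);z=W[...,2]
a=np.radians(-5.88);nx=np.array([np.cos(a),np.sin(a)]);ny=np.array([-nx[1],nx[0]]);c=np.array([529.3,-380])
k=np.zeros(z.shape,bool);k[165:260,385:485]=1
L=(W[...,:2]-c);x=L@nx;y=L@ny
S=cv2.cvtColor(d['img'],cv2.COLOR_RGB2HSV)[...,1]
b=k&(S<70)&(abs(x)<55)&(abs(y)<27)&(z<32)
for q in(b&(x<-32),b&(x>32),b&(y>12),b&(y<-12)): print(q.sum(),np.median(z[q]) if q.any() else 0)
kn=k&(z>52)&(z<66)&(y>45);print('knob',x[kn].mean(),y[kn].mean(),kn.sum())
lg=k&(z>54)&(abs(y)<25)&(abs(x)<45);print('lug',x[lg].mean(),y[lg].mean(),z[lg].mean(),cv2.minAreaRect(W[lg][:,:2].astype(np.float32)))
d=grab('side');save('s8.png',d['img'],1.25)
```

```text
t 17.65 p [492.3 -35.2 338.8] yaw -95.71 down [ 8.0e-04  7.9e-03 -1.0e+00] F [-0.7  0.4 -0.9] w 0.4 q [-0.1   0.1   1.79  0.01  1.26  1.57]
97 22.37690284659311
138 22.54306577669172
152 22.831615441321333
109 22.648486699183195
knob -0.7941036729226781 66.26886748436691 28
lug -0.7500273470067549 -0.41832090104098263 61.65232538574882 ((526.6287841796875, -380.8099365234375), (13.813067436218262, 52.46990203857422), 86.92801666259766)
```

View pics/t8.png

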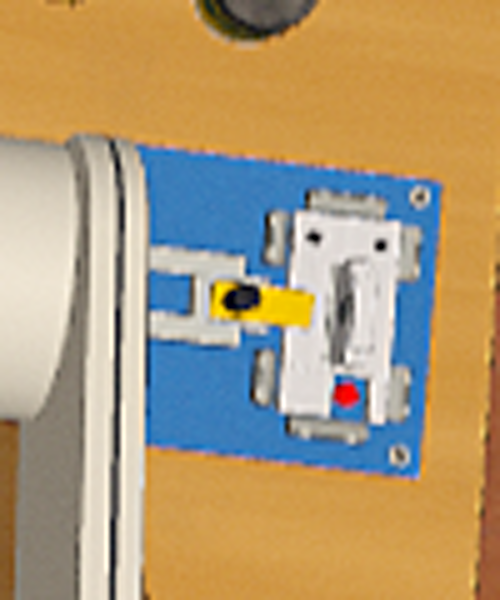

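View pics/s8.png

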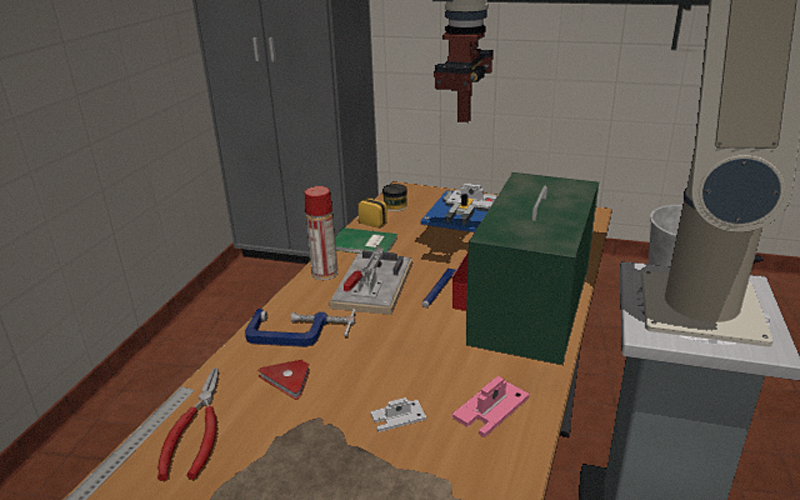

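Knob reads y = 66, but it read 105 (nominal 110) before the push, so travel is ambiguous. Checking the tongue's tip by rays.

Run:
```python
from m import *
a=np.radians(-5.88);nx=np.array([np.cos(a),np.sin(a)]);ny=np.array([-nx[1],nx[0]]);c=np.array([529.3,-380])
import cv2
def meas(d,nm):
    H,S,V=masks(d)
    m=np.zeros(H.shape,bool);m[165:260,385:485]=1
    ye=m&(H>18)&(H<34)&(S>190)&(V>120)
    n,l,st,_=cv2.connectedComponentsWithStats(ye.astype(np.uint8))
    P=[]
    for v,u in np.argwhere(ye):
        w=pix2w(d,u,v,pl=31)[:2]-c;P.append((w@nx,w@ny))
    P=np.array(P);P=P[(abs(P[:,0])<9)&(P[:,1]<150)];print(nm,len(P),'tongue y',np.sort(P[:,1])[:6].round(1),np.sort(P[:,1])[-6:].round(1))
    k=m&(V<60)&(S<160);Q=np.array([[*((lambda w:(w@nx,w@ny))(pix2w(d,u,v,pl=60)[:2]-c))] for v,u in np.argwhere(k)])
    Q=Q[(abs(Q[:,0])<12)&(Q[:,1]>40)&(Q[:,1]<140)];print('knob',len(Q),Q.mean(0),Q.min(0),Q.max(0))
d=load('top');meas(d,'now')
img=cv2.imread('pics/jig.png')
im=cv2.imread('pics/top0.png')[...,::-1]
d0=dict(d);d0['img']=np.ascontiguousarray(cv2.resize(im,(640,400),interpolation=cv2.INTER_AREA));meas(d0,'start')
H,S,V=masks(d)
# fixed plate centre & flange edge
m=np.zeros(H.shape,bool);m[185:235,436:470]=1
P=np.array([[*((lambda w:(w@nx,w@ny))(pix2w(d,u,v,pl=22)[:2]-c))] for v,u in np.argwhere(m&(S<60)&(V>120))])
s=P[(P[:,0]>20)&(P[:,0]<28)&(abs(P[:,1])<40)];print('flange y range at x 24',s[:,1].min(),s[:,1].max())
s=P[(P[:,0]<-16)&(P[:,0]>-24)&(abs(P[:,1])<40)];print('flange y range at x -20',s[:,1].min(),s[:,1].max())
```

```text
now 93 tongue y [18.6 20.6 20.8 21.1 21.3 21.6] [75.5 77.1 77.3 77.6 77.9 78.1]
knob 19 [ 1.25258357 66.17687563] [-6.29060349 59.51339941] [ 6.98883575 76.5382723 ]
start 92 tongue y [57.5 59.1 59.4 59.7 59.9 60.2] [113.2 113.5 113.8 114.  115.9 116.2]
knob 23 [  1.0134418  106.05171513] [-4.37702588 97.47128572] [  7.85191011 115.00592839]
flange y range at x 24 -33.856688094982054 29.468621133798205
flange y range at x -20 -31.747331359718746 28.596496035239458
```

Run:
```python
from m import *
a=np.radians(-5.88);nx=np.array([np.cos(a),np.sin(a)]);ny=np.array([-nx[1],nx[0]]);c=np.array([529.3,-380])
d=load('side');d0=dict(d);d0['img']=cv2.resize(cv2.imread('pics/side0.png')[...,::-1],(640,400),interpolation=cv2.INTER_AREA)
for nm,D in(('start',d0),('now',d)):
    H,S,V=masks(D);m=np.zeros(H.shape,bool);m[150:185,355:385]=1
    k=(m&(V<45)).astype(np.uint8);n,l,st,ce=cv2.connectedComponentsWithStats(k);i=1+np.argmax(st[1:,4])
    print(nm,st[i],ce[i])
    u=st[i,0]+(st[i,2]-1)/2
    for v,z in((st[i,1],60),(ce[i][1],46)):
        w=pix2w(D,u,v,pl=z)[:2]-c;print(z,w@nx,w@ny)
    save('k_%s.png'%nm,D['img'][140:200,330:410],8)
# reference: knob expected pixels now
for y in(65,70):
    p=c+y*ny;print(y,w2pix(d,[*p,60.]),w2pix(d,[*p,46.]))
```

```text
start [365 160   5   9  37] [367.43243243 164.08108108]
60 3.881906837308306 112.61398712096614
46 3.7047170891549692 112.47629121410108
now [369 155   5   9  38] [370.81578947 159.07894737]
60 3.471732870814649 71.07037859357676
46 3.103142847002188 71.38510049468381
65 [372.59493777 154.41994141] [372.50693249 158.43937678]
70 [372.14226641 155.0098258 ] [372.05585955 159.03691686]
```

View pics/k_now.png

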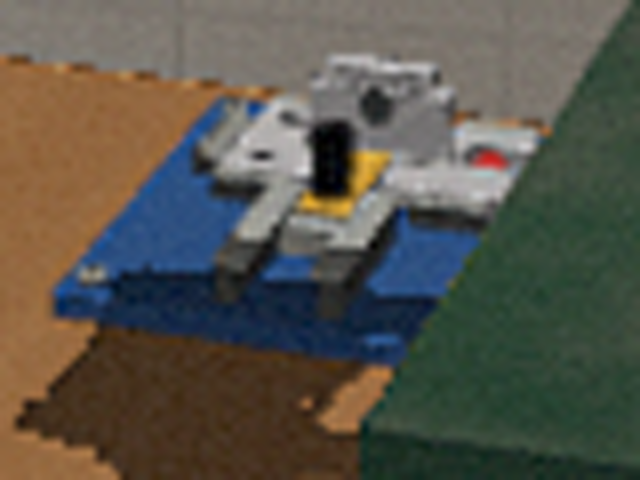

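Run:
```python
from m import *
a=np.radians(-5.88);nx=np.array([np.cos(a),np.sin(a)]);ny=np.array([-nx[1],nx[0]]);c=np.array([529.3,-380])
d=load('top');W=cloud(d);z=W[...,2];x=(W[...,:2]-c)@nx;y=(W[...,:2]-c)@ny
k=(abs(abs(x)-16)<6)&(y>60)&(y<110);print('guides z',np.nanpercentile(z[k],[50,90,98]),k.sum())
```

```text
guides z [31.581493   35.49688818 38.83708607] 139
```

Travel reads about 40 ± 2 mm, and where the slide started is uncertain. The stop felt hard, but there is time for a second, firmer push to be sure.

Run:
```python
from h import *
go([543,-248,200],-95.9)
```

```text
t 17.75 p [491.5 -37.4 336.7] yaw -95.8 down [-0.0031  0.0074 -1.    ] F [ 0.4  0.4 -0.1] w 0.4 q [-0.1   0.1   1.79  0.01  1.25  1.57]
dp/80 [ 0.644 -2.633 -1.709] turn/pi [-0.0024 -0.001  -0.0006]
```

Emit:
jog_arm:
  steps:
    - {"dp": [0.2, -0.4, -0.1], "turn": [-0.002, -0.001, 0], "claw": 0}
    - {"dp": [0.4, -0.8, -0.3], "turn": [-0.002, -0.001, 0], "claw": 0}
    - {"dp": [0.64, -1, -0.5], "turn": [-0.002, -0.001, 0], "claw": 0}
    - {"dp": [0.64, -1, -0.5], "turn": [-0.002, -0.001, 0], "claw": 0}

```text
t: 18.08
ee_pos: [542.9, -121.4, 292.5]
orientation: [-1.161, 1.29, -1.283]
ft_force: [-1.6, 0.5, -0.4]
width: 0.4
```

Emit:
jog_arm:
  steps:
    - {"dp": [0, -0.4, -0.4], "turn": [0, 0, 0], "claw": 0}
    - {"dp": [0, -0.8, -0.8], "turn": [0, 0, 0], "claw": 0}
    - {"dp": [0, -1, -1], "turn": [0, 0, 0], "claw": 0}
    - {"dp": [0, -1, -1], "turn": [0, 0, 0], "claw": 0}

```text
t: 18.42
ee_pos: [539.0, -204.5, 206.7]
orientation: [-1.164, 1.301, -1.28]
ft_force: [-0.1, 0.2, 0.0]
width: 0.6
```

Run:
```python
from h import *
go([543.5,-245,110],-95.9)
```

```text
t 18.42 p [ 539.  -204.5  206.7] yaw -96.23 down [-0.0138  0.0033 -0.9999] F [-0.1  0.2  0. ] w 0.6 q [-0.38  0.38  1.74 -0.    1.04  1.3 ]
dp/80 [ 0.056 -0.506 -1.209] turn/pi [-0.001  -0.0044  0.0018]
```

Emit:
jog_arm:
  steps:
    - {"dp": [0.05, -0.3, -0.3], "turn": [-0.001, -0.004, 0.002], "claw": 0}
    - {"dp": [0.056, -0.5, -0.7], "turn": [-0.001, -0.004, 0.002], "claw": 0}
    - {"dp": [0.056, -0.5, -1], "turn": [-0.001, -0.004, 0.002], "claw": 0}
    - {"dp": [0.056, -0.5, -1], "turn": [-0.001, -0.004, 0.002], "claw": 0}

```text
t: 18.75
ee_pos: [539.8, -244.1, 122.3]
orientation: [-1.162, 1.295, -1.279]
ft_force: [-0.2, 0.6, -0.7]
width: 0.7
```

Run:
```python
from h import *
go([542.2,-255,42],-95.9)
```

```text
t 18.75 p [ 539.8 -244.1  122.3] yaw -96.0 down [-0.0093  0.0038 -0.9999] F [-0.2  0.6 -0.7] w 0.7 q [-0.44  0.51  1.76 -0.    0.88  1.23]
dp/80 [ 0.03  -0.136 -1.003] turn/pi [-0.0012 -0.003   0.0005]
```

Emit:
jog_arm:
  steps:
    - {"dp": [0.03, 0, -0.3], "turn": [-0.001, -0.003, 0], "claw": 0}
    - {"dp": [0.03, 0, -0.7], "turn": [-0.001, -0.003, 0], "claw": 0}
    - {"dp": [0.03, 0, -1], "turn": [-0.001, -0.003, 0], "claw": 0}
    - {"dp": [0.03, 0, -1], "turn": [-0.001, -0.003, 0], "claw": 0}
    - {"dp": [0.03, 0, -1], "turn": [-0.001, -0.003, 0], "claw": 0}

```text
t: 19.17
ee_pos: [542.0, -243.7, 42.8]
orientation: [-1.158, 1.287, -1.284]
ft_force: [-0.1, -0.5, -0.1]
width: 0.9
```

Run:
```python
from h import *
go([538,-294,43],-95.9)
```

```text
t 19.17 p [ 542.  -243.7   42.8] yaw -95.98 down [-0.0014  0.0014 -1.    ] F [-0.1 -0.5 -0.1] w 0.9 q [-0.44  0.63  1.79  0.    0.72  1.23]
dp/80 [-0.05  -0.629  0.003] turn/pi [-0.0005 -0.0004  0.0005]
```

Emit:
jog_arm:
  steps:
    - {"dp": [-0.02, -0.25, 0], "turn": [0, 0, 0], "claw": 0}
    - {"dp": [-0.04, -0.45, 0], "turn": [0, 0, 0], "claw": 0}
    - {"dp": [-0.05, -0.58, 0], "turn": [0, 0, 0], "claw": 0}
    - {"dp": [-0.055, -0.6, 0], "turn": [0, 0, 0], "claw": 0}
    - {"dp": [-0.055, -0.62, 0], "turn": [0, 0, 0], "claw": 0}

```text
t: 19.58
ee_pos: [537.9, -294.3, 43.9]
orientation: [-1.157, 1.287, -1.286]
ft_force: [-0.1, -0.1, 0.2]
width: 0.4
```

Emit:
jog_arm:
  steps:
    - {"dp": [-0.003, -0.03, 0], "turn": [0, 0, 0], "claw": 0}
    - {"dp": [-0.006, -0.05, 0], "turn": [0, 0, 0], "claw": 0}
    - {"dp": [-0.006, -0.06, 0], "turn": [0, 0, 0], "claw": 0}

```text
t: 19.83
ee_pos: [537.3, -296.2, 44.0]
orientation: [-1.154, 1.291, -1.283]
ft_force: [3.0, 15.5, 4.4]
width: 0.3
```

Emit:
jog_arm:
  steps:
    - {"dp": [-0.003, -0.04, 0], "turn": [0, 0, 0], "claw": 0}
    - {"dp": [-0.006, -0.07, 0], "turn": [0, 0, 0], "claw": 0}
    - {"dp": [-0.006, -0.08, 0], "turn": [0, 0, 0], "claw": 0}
    - {"dp": [-0.006, -0.08, 0], "turn": [0, 0, 0], "claw": 0}

```text
t: 20.17
ee_pos: [537.2, -296.5, 44.1]
orientation: [-1.149, 1.297, -1.277]
ft_force: [6.5, 27.4, 7.8]
width: 0.4
```

Same place again at 27 N, so this is the end stop. Retreating.

Emit:
jog_arm:
  steps:
    - {"dp": [0.03, 0.25, 0], "turn": [0, 0, 0], "claw": 0}
    - {"dp": [0.06, 0.6, 0], "turn": [0, 0, 0], "claw": 0}
    - {"dp": [0.06, 0.6, 0.3], "turn": [0, 0, 0], "claw": 0}
    - {"dp": [0.06, 0.6, 0.7], "turn": [0, 0, 0], "claw": 0}
    - {"dp": [0.06, 0.6, 1], "turn": [0, 0, 0], "claw": 0}

```text
t: 20.58
ee_pos: [542.1, -247.4, 125.5]
orientation: [-1.15, 1.296, -1.275]
ft_force: [0.9, -0.1, 0.1]
width: 0.5
```

Emit:
jog_arm:
  steps:
    - {"dp": [-0.3, 0.3, 0.4], "turn": [0, 0, 0], "claw": 0}
    - {"dp": [-0.6, 0.6, 0.8], "turn": [0, 0, 0], "claw": 0}
    - {"dp": [-0.6, 0.6, 1], "turn": [0, 0, 0], "claw": 0}

```text
t: 20.83
ee_pos: [491.0, -196.5, 206.6]
orientation: [-1.151, 1.298, -1.272]
ft_force: [1.0, -0.7, -0.3]
width: 0.5
```

Emit:
jog_arm:
  steps:
    - {"dp": [0, 0.4, 0.4], "turn": [0, 0, 0], "claw": 0}
    - {"dp": [0, 0.8, 0.8], "turn": [0, 0, 0], "claw": 0}
    - {"dp": [0, 1, 1], "turn": [0, 0, 0], "claw": 0}
    - {"dp": [0, 1, 1], "turn": [0, 0, 0], "claw": 0}
    - {"dp": [0, 1, 1], "turn": [0, 0, 0], "claw": 0}

```text
t: 21.25
ee_pos: [491.5, -115.6, 287.9]
orientation: [-1.151, 1.293, -1.272]
ft_force: [-0.3, -0.7, 0.5]
width: 0.7
```

Run:
```python
from m import *
pose();d=grab('top');save('t9.png',d['img'][150:270,385:485],5)
```

```text
t 21.25 p [ 491.5 -115.6  287.9] yaw -95.88 down [-0.0026  0.014  -0.9999] F [-0.3 -0.7  0.5] w 0.7 q [-0.26  0.17  1.82  0.01  1.15  1.41]
```

View pics/t9.png

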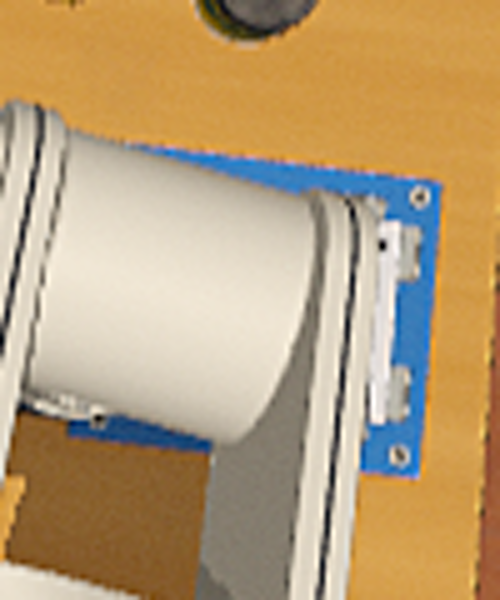

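The arm hides most of the jig here (only the flange's right edge shows, at crop (385,320), unmoved). The arm is clear of everything, so I'm handing in.

```bash
python3 -c "
from h import *
print(ctrl.close_job())"
```

```text
the job is handed in; nothing more can be done
None
```

The bracket is in the jig with its notch over the red pin (found at key_place_b, so no end-for-end turn was needed), and the lock slide is pushed to its end stop. I handed the job in at about 21 s with the arm clear of everything.

**Bracket:** the flange top read 22.4–22.8 mm at both ends and both sides (22 mm expected). The lug was within about 1 mm of the nest centre. The red pin showed inside the notch.

**Lock:** two pushes, at 20 N and 27 N, met a hard stop at the same place.
- The top view puts the knob at about 66 mm from the nest centre (65 is home) and the tongue tip at about 19 mm (18 is home).
- The top and side views gave only about 39–41 mm of travel, against the nominal 45 mm. The side view alone read the knob at about 71 mm, but at a resolution of about 8 mm per pixel.
- I relied on the hard stop and the top view, so the 40 mm threshold is probably met but not confirmed by every measurement.

**Bystanders:** after the first push, the side view showed the spray can, tape measure, tin, magnet and chisel where they started. I did not measure them or re-check after the second push. In the last top picture the arm hid most of the jig; what showed of the flange had not moved.

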